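# Tip loose nuts from a scoop into their compartment of the parts box and shut it

## Robot

A 6-joint arm with a two-finger parallel gripper is mounted at the origin on a cart in front of the work surface, level with it; the furniture and walls round the work are solid. World frame = base frame: x ahead of the robot, y to its left, z up, the work surface at z = 0. Lengths are in m, angles in rad, forces in N, time in s.
With the tool pointing down it reaches from about 0.3 to 0.75 m from the base axis. Payload 8.5 kg.
Tool frame: the origin (TCP) lies midway between the tips of the shut fingers; the grasp point (between the pads) lies 19 mm behind it; z points along the fingers, y is the direction in which the jaws open and shut (so a half turn about z gives the same grasp; the last joint's range is limited). The gripper opens to 88 mm and grips with 3 to 60 N. Pads are 18 mm wide; open, the fingers measure 123 mm over their backs; the gripper's body (75 mm by 187 mm) begins 45 mm behind the grasp point.
Start: joints at [-1.331, 0.381, 1.297, -0, 1.464, -0.215], TCP at [0.242, -0.494, 0.239] pointing down, gripper open.
Joint ranges: [-3.11, 3.11], [-0.89, 2.33], [0.22, 2.48], [-1.42, 4.56], [0.17, 2.85], [-2.88, 2.88]. Speed limits (rad/s): [2.39, 2.39, 3.14, 3.14, 3.14, 3.14].

## Interface

Orientations are given as a unit quaternion [x, y, z, w].
In Python, from rig import bot gives the robot as it stands. The module is installed in compiled form; this text tells all that it offers.
- The arm moves only by the shell command python3 -m jog 'ROWS' [FORCE]. ROWS is JSON, a list of rows, each a list of 5 numbers: the opening, from 0 (shut) to 1 (fully open), then the shift along the tool's x, y, z in m, then the turn about the tool's z in degrees. A call has exactly 10 rows; each row is the pose to reach, as a shift and turn from the pose commanded when the call began, along the tool's axes at that moment; what a row does not reach only later rows make up. A row lasts 1/12 s, in which the tool goes at most 41.7 mm and 7.16 degrees, less where a joint would pass 70% of its speed; a pose out of reach is approached as far as the arm can. A call with a gripper value outside its range is refused whole. The fingers move at their own pace and stop on an object; FORCE is the grip in N (left out, the last holds). Time passes only in rows, so rows that repeat a pose let the fingers close, or fill a call up. It gives the time, the measured TCP pose, the force and the opening at its end, in the units of the state.
- bot.sense(): the state, without advancing time (a new reading comes with each control period).
- bot.grab_frame(name): name is "scene" or "top" or "wrist"; returns the picture (480x640x3 uint8, red, green, blue); there is no depth.
- bot.camera_model(name): a dict with "camera_matrix" (3x3 intrinsics, pixels), "view" (4x4, takes a point from world to camera coordinates); the wrist camera has in their place "hand_eye" (4x4, takes a point from camera to tool coordinates, whose origin is the TCP and whose axes are the flange's). Camera axes: x right, y up, looking along -z (the intrinsics and any distortion apply to the point x, -y, -z); pixel columns grow to the right and rows downward; lengths in m; the calibration is good to about 2 mm. A picture is of the moment at which its call begins: read the wrist's pose just before it. camera_model takes no time and is no camera call.
- bot.finish_job(): hands the job in, once; it reports no verdict.
Trained networks look in the newest picture that a camera, given by its name, has taken for a name from the list of things; names that differ only in an ending like _2 or _b are one class to them, and where a whole thing is asked for, a point or a joint stands for the part that bears it (a point fixed in the world has none). Each returns a list of dicts, best first, with "confidence" (0 to 1); they miss things now and then, are a little off and sometimes report something else, mostly with a low value. They report only what shows in the picture. A call takes as long as a camera call.
- bot.boxes_of(camera, thing): "location" ([column, row] as shares, 0 to 1, of the picture: columns of its width, rows of its height, amid what is visible of it).
The state is a dict: "time": time; "joint_pos": joint angles; "joint_velocities": joint speeds; "joint_efforts": joint torques, N m; "ee_pos": TCP position; "eef_rot": TCP orientation; "contact_force": force on the tool from outside, world axes, zero at the start; "ft_torque": the same for the moment, N m; "opening": finger opening in m.
Only numpy, scipy, OpenCV 4.12 (cv2) and the standard library are available. Lean on these libraries where they do the work, as an engineer would, in place of code of your own. Each camera call takes 0.05 s, during which the arm holds its last target.

## Task

Put the five nuts from the scoop away in the open parts box, in the compartment where a nut of the same kind already lies and not in the one with the big sealing ring: bring the scoop's spout down close over that compartment before you tip it, so that no nut drops from a height or jumps out. Then stand the empty scoop upright on the worktop clear of the box, and shut the box's lid fully, leaving the box about where it is and the other things undisturbed.

Things in the scene. Friction and masses are not known exactly. Their poses are not given: they have to be found in the camera images.
- scoop: Aluminium small-parts scoop, empty 0.12 to 0.2 kg, black grip; the five loose nuts lie flat near its back wall. Origin: underside, mid tray; mouth toward its -x, grip toward +x. Flat 2.5 mm floor; tray 54 mm wide from the back wall (x +50 mm) to x 0, then the walls (32 mm high at the back, 14 mm at the spout) draw in a little to an open spout 47 mm wide at x -68 mm.
- scoop_spout (a point): Middle of the spout's edge, on the floor: scoop frame (-68, 0, 2.5) mm. There is no lip; nuts slide out over the bare edge once the floor slopes about 27 to 38 degrees; 55 to 60 degrees clears it.
- scoop_floor (a point): Point on the scoop's floor at the middle of the tray: scoop frame (0, 0, 2.5) mm.
- scoop_grip (a point): Centre of the grip, 41 mm above the worktop when the scoop stands: scoop frame (108, 0, 41) mm. The grip is a bar 82 mm long, 18 mm wide (scoop y), 24 mm high, along the scoop's x and rising 11 degrees outward. Pinch it across its 18 mm width.
- nut_1: Brass hexagon nut, 15 mm across flats (17.3 mm across corners), 7 mm thick, 10 g; origin at its centre, z along its bore. At the start it lies in the scoop.
- nut_2: Brass hexagon nut, 15 mm across flats (17.3 mm across corners), 7 mm thick, 10 g; origin at its centre, z along its bore. At the start it lies in the scoop.
- nut_3: Brass hexagon nut, 15 mm across flats (17.3 mm across corners), 7 mm thick, 10 g; origin at its centre, z along its bore. At the start it lies in the scoop.
- nut_4: Brass hexagon nut, 15 mm across flats (17.3 mm across corners), 7 mm thick, 10 g; origin at its centre, z along its bore. At the start it lies in the scoop.
- nut_5: Brass hexagon nut, 15 mm across flats (17.3 mm across corners), 7 mm thick, 10 g; origin at its centre, z along its bore. At the start it lies in the scoop.
- parts_box: Shallow two-compartment parts box, grey moulded base, loose on the worktop, 0.45 kg, 118 mm long (its y), 80 mm deep (its x), rim 26 mm high, walls and floor 2.5 mm. Origin: underside centre. A 2.5 mm wall along y = 0, as high as the rim, parts it into two compartments, each 75 mm (x -37.5 to +37.5) by 55 mm (y 1.25 to 56.5 either side). Clear lid hinged on the rear rim (+x), open at the start.
- parts_box_lid (a joint): Lid angle, rad: 0 shut, 1.92 open on its stop as at the start. Damped hinge: past upright it sinks only slowly, so press it down shut with a few N. Light 2 mm plate, 80 x 118 mm; hinge line along the box's y at x +40 mm, z 27 mm. Open, its upper edge is about 102 mm above the worktop at x +67 mm; shut, its top is at 29 mm.
- lid_tab (a point): Middle of the small tab (24 mm wide, 11 mm long) on the lid's free edge; on the open lid it is at the top, on its front face.
- box_nut: Brass hexagon nut, 15 mm across flats (17.3 mm across corners), 7 mm thick, 10 g; origin at its centre, z along its bore. It already lies in one of the box's two compartments, left or right, and marks the nuts' compartment.
- box_ring: White nylon sealing ring, 44 mm across, 28 mm bore, 8 mm high, lying alone in the box's other compartment; origin at the centre of its underside.
- basket_corner (a point): Front left upper corner of the fixed green basket (250 mm high, running right and back from here): lean the wrist toward the robot to keep clear of it behind the open lid. Also fixed: right, at about world x 0.51, the caulking gun, tip low at y -0.21, rising to 390 mm at y -0.55; left, a wall at y 0.40 from x 0.49 back; overhead, a shelf from x 0.61 back, underside at 570 mm.
- pliers: Pliers, 63 x 196 x 13 mm, lying to the right in front; bystander.
- marker: Felt marker, 131 mm long, 14 mm thick, lying at the back left; bystander.
- bush_brass: Brass reducing bush, 35 mm wide, 30 mm high, in the front left corner; bystander.
- hex_nipple: Galvanised hexagon nipple standing on end, 45 mm wide, 46 mm high, behind the work; bystander.
- thread_tape: Roll of thread tape lying flat, 53 mm wide, 14 mm high, near the front edge between box and scoop; bystander.

How it is judged:
By the outcome, as a careful person would: the job done as asked, in the order asked, and still so for the second after the job is handed in, with the robot touching nothing.
It also fails if it takes over 69 s, if anything falls off the work surface, if the arm or the gripper's body presses on something with over 40 N, if the wrist force passes 120 N, or if a joint passes its speed limit or range.

## Working session

There is one attempt and no reset: what is moved stays moved. The work goes in short steps, Python scripts to look and compute and a shell command to move; the robot and the scene stay as the last step left them, time stands still between calls to the robot, and variables do not carry over. Pictures are saved under pics/ and viewed, and the job is handed in when it is done.

```bash
mkdir -p pics; cat > h.py <<'E'
import numpy as np,cv2
from rig import bot
from scipy.spatial.transform import Rotation as R
def save(n,f):
    im=bot.grab_frame(n); cv2.imwrite('pics/'+f,im[:,:,::-1]); return im
def proj(n,p):
    m=bot.camera_model(n);K=np.array(m['camera_matrix']);V=np.array(m['view'])
    c=(V@np.r_[p,1])[:3]; q=K@np.array([c[0],-c[1],-c[2]]); return q[:2]/q[2]
def back(n,uv,z,pose=None):
    m=bot.camera_model(n);K=np.array(m['camera_matrix'])
    if n=='wrist':
        s=pose; T=np.eye(4);T[:3,:3]=R.from_quat(s['eef_rot']).as_matrix();T[:3,3]=s['ee_pos'];W=T@np.array(m['hand_eye'])
    else: W=np.linalg.inv(np.array(m['view']))
    r=np.linalg.inv(K)@np.array([uv[0],uv[1],1]); d=W[:3,:3]@np.array([r[0],-r[1],-r[2]]); o=W[:3,3]
    return o+d*(z-o[2])/d[2]
E
python3 - <<'E'
from h import *
np.set_printoptions(precision=4,suppress=True)
s=bot.sense(); print(s)
save('scene','s0.png');save('top','t0.png')
for n in('scene','top','wrist'): 
  m=bot.camera_model(n);print(n,{k:(np.array(v).round(4).tolist()) for k,v in m.items()})
for t in ['scoop','parts_box','box_nut','box_ring','lid_tab','scoop_grip','scoop_spout','thread_tape','hex_nipple']:
  for n in('top','scene'): print(t,n,[(np.round(np.array(d['location'])*[640,480],1),round(d['confidence'],2)) for d in bot.boxes_of(n,t)[:3]])
E
```

```text
{'time': 0.0, 'joint_pos': array([-1.3313,  0.3812,  1.2983,  0.    ,  1.4636, -0.2153]), 'joint_velocities': array([ 0.0025,  0.0011, -0.    , -0.001 ,  0.0013,  0.0004]), 'joint_efforts': array([ -0.0019, -43.7936, -22.4559,   0.0712,   0.0353,  -0.0001]), 'ee_pos': array([ 0.2415, -0.4938,  0.2381]), 'eef_rot': array([ 0.9743,  0.2254, -0.    , -0.0007]), 'contact_force': array([ 0.0349, -0.3727, -0.4091]), 'ft_torque': array([ 0.0451, -0.0578,  0.0057]), 'opening': 0.08813305018753402}
scene {'camera_matrix': [[451.3198, 0.0, 320.4644], [0.0, 451.3198, 236.1602], [0.0, 0.0, 1.0]], 'view': [[-0.8808, -0.4734, 0.0028, 0.4552], [0.2719, -0.5011, 0.8215, -0.284], [-0.3875, 0.7244, 0.5702, -1.054], [0.0, 0.0, 0.0, 1.0]]}
top {'camera_matrix': [[453.4716, 0.0, 313.5952], [0.0, 453.4716, 243.7092], [0.0, 0.0, 1.0]], 'view': [[-0.0013, -0.9995, 0.031, 0.0007], [0.9994, -0.0003, 0.0347, -0.5111], [-0.0347, 0.0311, 0.9989, -1.0715], [0.0, 0.0, 0.0, 1.0]]}
wrist {'camera_matrix': [[394.8798, 0.0, 317.4988], [0.0, 394.8798, 239.1948], [0.0, 0.0, 1.0]], 'hand_eye': [[-0.0017, 0.9504, 0.3109, 
[... 336 characters left out ...]
cene [(array([268.9, 333.1]), 0.73), (array([338. , 265.2]), 0.62)]
box_ring top [(array([364.6, 253. ]), 0.47)]
box_ring scene [(array([346.9, 265.3]), 0.54)]
lid_tab top [(array([349.7, 232.9]), 0.68)]
lid_tab scene [(array([330.9, 252.1]), 0.79)]
scoop_grip top [(array([222. , 225.3]), 0.86)]
scoop_grip scene [(array([270.9, 335.6]), 0.64), (array([339.6, 265.3]), 0.59), (array([298. , 402.4]), 0.58)]
scoop_spout top [(array([221.1, 226.4]), 0.89)]
scoop_spout scene [(array([267.8, 330.2]), 0.64)]
thread_tape top []
thread_tape scene [(array([337.8, 319.7]), 0.6)]
hex_nipple top [(array([291. , 175.2]), 0.76), (array([218.8, 219.4]), 0.54)]
hex_nipple scene [(array([271.9, 276. ]), 0.77)]
```

View pics/s0.png

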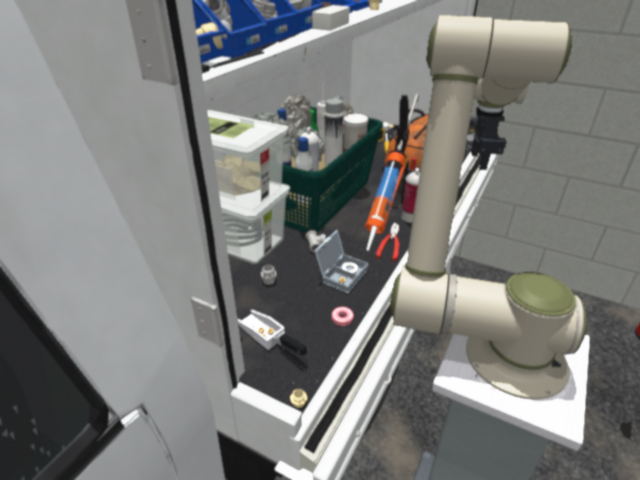

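View pics/t0.png

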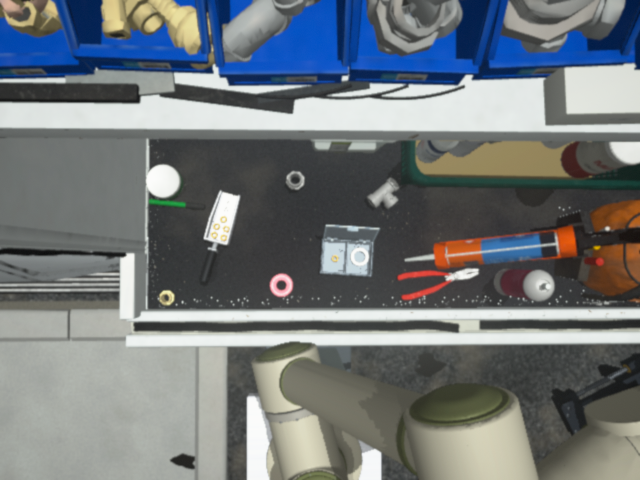

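```bash
python3 - <<'E'
import cv2
a=cv2.imread('pics/t0.png');cv2.imwrite('pics/t0a.png',cv2.resize(a[180:310,180:420],None,fx=3.33,fy=3.33,interpolation=cv2.INTER_CUBIC))
a=cv2.imread('pics/s0.png');cv2.imwrite('pics/s0a.png',cv2.resize(a[210:390,180:420],None,fx=3.33,fy=3.33,interpolation=cv2.INTER_CUBIC))
E
```

```text
(no output)
```

View pics/t0a.png

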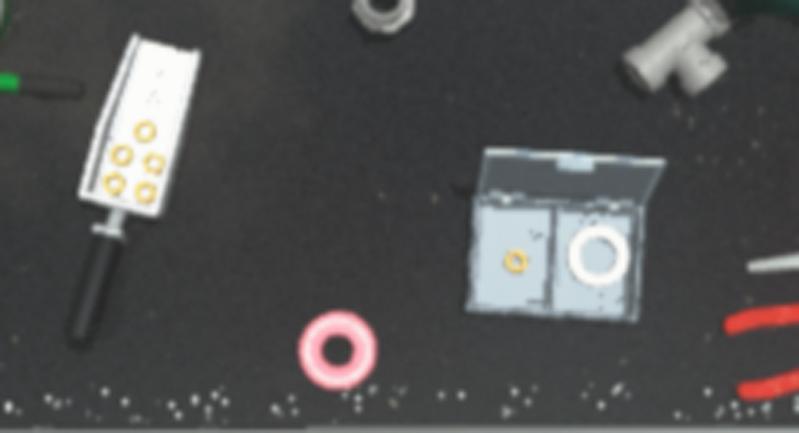

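View pics/s0a.png

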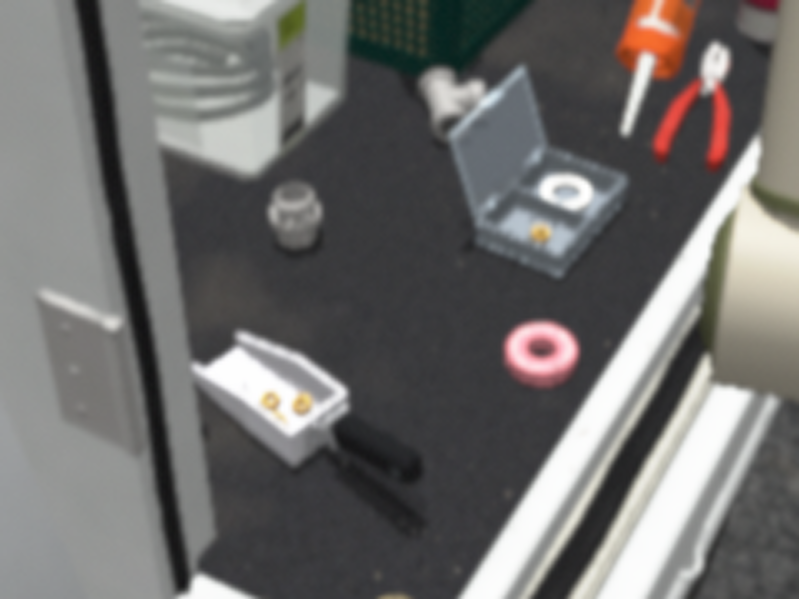

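```bash
python3 - <<'E'
from h import *
np.set_printoptions(precision=4,suppress=True)
f=lambda u,z:back('top',(180+u[0]/3.33,180+u[1]/3.33),z)
for n,u,z in [('fl',(469,310),.026),('fr',(637,319),.026),('rl',(478,203),.026),('rr',(643,206),.026),('nut',(515,261),.006),('ring',(598,255),.008),('lidTL',(486,150),.102),('lidTR',(664,160),.102),
 ('gripend',(80,340),.049),('gripstart',(110,232),.033),('spL',(137,37),.014),('spR',(200,52),.014),('bL',(80,196),.032),('bR',(160,214),.032),('tape',(338,350),.014),('tee',(690,50),.03),('nipple',(385,10),.04),('basketcorner',(740,0),.25)]: print(n,f(u,z))
E
```

```text
fl [ 0.4417 -0.0161  0.026 ]
fr [ 0.4351 -0.1347  0.026 ]
rl [ 0.517  -0.0226  0.026 ]
rr [ 0.5148 -0.1394  0.026 ]
nut [ 0.4761 -0.0501  0.006 ]
ring [ 0.4804 -0.1097  0.008 ]
lidTL [ 0.5486 -0.0239  0.102 ]
lidTR [ 0.5422 -0.141   0.102 ]
gripend [0.4226 0.2505 0.049 ]
gripstart [0.4965 0.2337 0.033 ]
spL [0.6355 0.2191 0.014 ]
spR [0.6249 0.1745 0.014 ]
bL [0.5216 0.2547 0.032 ]
bR [0.5091 0.1993 0.032 ]
tape [0.4133 0.0763 0.014 ]
tee [ 0.6252 -0.1728  0.03  ]
nipple [0.6511 0.0428 0.04  ]
basketcorner [ 0.6219 -0.1583  0.25  ]
```

```bash
python3 -m jog '[[1,0.028,-0.03,0,-7],[1,0.056,-0.06,0,-14],[1,0.084,-0.09,0,-21],[1,0.112,-0.12,0,-28],[1,0.14,-0.15,0,-35],[1,0.168,-0.18,0,-42],[1,0.196,-0.21,0,-49],[1,0.224,-0.24,0,-56],[1,0.252,-0.27,0,-63],[1,0.27,-0.29,0,-70]]'
```

```text
time: 1.83
ee_pos: [0.3568, -0.112, 0.239]
eef_rot: [0.666, 0.746, 0.0, 0.0]
contact_force: [1.7, -1.2, 1.0]
opening: 0.0884
```

```bash
python3 -m jog '[[1,0.036,0.015,0,-7],[1,0.072,0.03,0,-14],[1,0.108,0.045,0,-21],[1,0.144,0.06,0,-28],[1,0.18,0.075,0,-35],[1,0.216,0.09,0,-42],[1,0.252,0.105,0,-49],[1,0.288,0.12,0,-56],[1,0.32,0.135,0,-63],[1,0.34,0.141,0,-69]]' && python3 - <<'E'
from h import *
s=bot.sense();print(s['ee_pos'],s['eef_rot'],s['joint_pos'])
save('wrist','w1.png')
E
```

```text
time: 2.67
ee_pos: [0.4617, 0.2411, 0.2385]
eef_rot: [0.126, 0.992, 0.0, 0.0]
contact_force: [-0.6, -0.3, 0.4]
opening: 0.0879
[0.46172352 0.24111062 0.23852784] [1.26016642e-01 9.92028070e-01 3.00641623e-04 1.56547803e-04] [ 2.53493945e-01  3.29437920e-01  1.37767173e+00  4.46508926e-04
  1.43396929e+00 -1.06465801e+00]
```

View pics/w1.png

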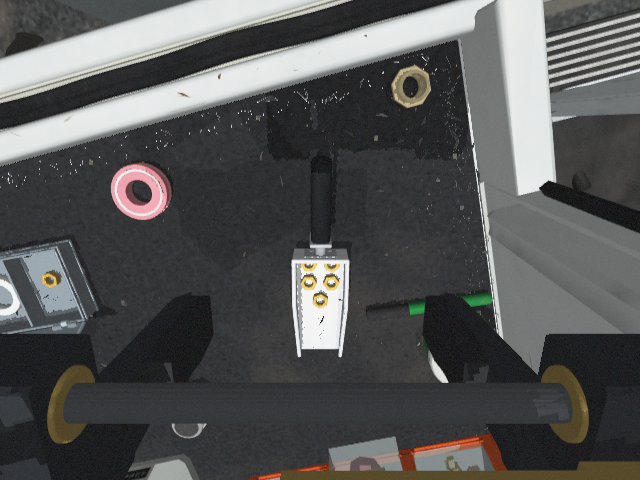

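```bash
python3 - <<'E'
from h import *
np.set_printoptions(precision=4,suppress=True)
s=bot.sense()
f=lambda u,z:back('wrist',u,z,s)
P={n:f(u,z) for n,u,z in [('ge',(320.5,162),.058),('gs',(320,242),.043),('bL',(293,262),.032),('bR',(349.5,261),.032),('sL',(299,356),.014),('sR',(343,355.5),.014),('fl',(0,247),.026),('tape',(140,191),.014),('boxlf',(66,240),.026),('boxlr',(99,313),.026),('nut',(51,279),.006)]}
for k in P: print(k,P[k])
b=(P['bL']+P['bR'])/2;sp=(P['sL']+P['sR'])/2;d=(sp-b)[:2];L=np.hypot(*d);d/=L
print(b,sp,L,np.degrees(np.arctan2(d[1],d[0])),'origin',b[:2]+d*50e-3,sp[:2]-d*68e-3,'grip',b[:2]-d*58e-3, b[:2]-d*62e-3)
E
```

```text
ge [0.4226 0.2555 0.058 ]
gs [0.4944 0.2372 0.043 ]
bL [0.5112 0.2064 0.032 ]
bR [0.5235 0.2591 0.032 ]
sL [0.6258 0.1809 0.014 ]
sR [0.637  0.2276 0.014 ]
fl [ 0.4295 -0.0633  0.026 ]
tape [0.4125 0.0819 0.014 ]
boxlf [0.4385 0.0012 0.026 ]
boxlr [ 0.5187 -0.0005  0.026 ]
nut [ 0.4772 -0.0473  0.006 ]
[0.5174 0.2328 0.032 ] [0.6314 0.2042 0.014 ] 0.1175626142438312 -14.046083808238775 origin [0.5659 0.2206] [0.5655 0.2207] grip [0.4611 0.2469] [0.4572 0.2478]
```

```bash
python3 -m jog '[[1,0.003,0.002,0.03,0],[1,0.007,0.005,0.065,0],[1,0.007,0.005,0.1,0],[1,0.007,0.005,0.135,0],[1,0.007,0.005,0.165,0],[1,0.007,0.005,0.19,0],[1,0.007,0.005,0.205,0],[1,0.007,0.005,0.215,0],[0.6,0.007,0.005,0.215,0],[0.4,0.007,0.005,0.215,0]]' 5 && python3 -m jog '[[0.3,0,0,0,0],[0.25,0,0,0,0],[0.2,0,0,0,0],[0.1,0,0,0,0],[0.05,0,0,0,0],[0,0,0,0,0],[0,0,0,0,0],[0,0,0,0,0],[0,0,0,0,0],[0,0,0,0,0]]' 5; python3 - <<'E'
from h import *
s=bot.sense();print(s['ee_pos'],s['eef_rot'],s['contact_force'],s['ft_torque'],s['opening'])
save('wrist','w2.png');save('scene','s2.png')
E
```

```text
time: 3.55
ee_pos: [0.4559, 0.2445, 0.0241]
eef_rot: [0.13, 0.991, 0.0, 0.0]
contact_force: [-0.0, 0.7, 0.6]
opening: 0.0767
time: 4.38
ee_pos: [0.4556, 0.2447, 0.0238]
eef_rot: [0.13, 0.992, 0.0, -0.0]
contact_force: [-0.2, 0.6, -0.3]
opening: 0.018
[0.45560526 0.24471672 0.02375535] [ 1.29986849e-01  9.91515717e-01  4.63163369e-05 -8.11748831e-06] [-0.24253422  0.58925793 -0.3063217 ] [ 0.15394615 -0.1664621   0.09185025] 0.0179990036757983
```

View pics/w2.png

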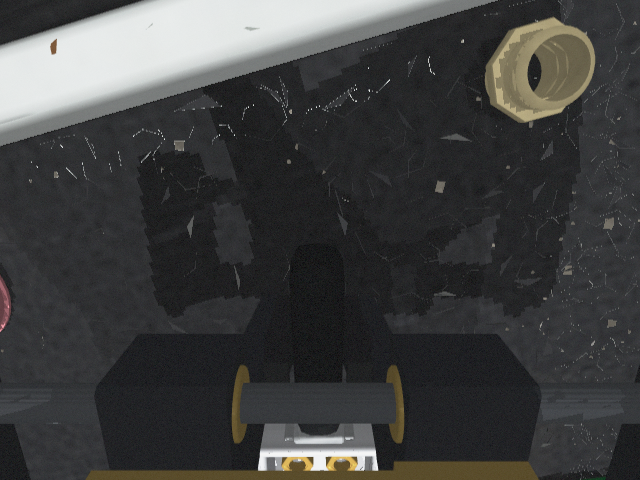

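View pics/s2.png

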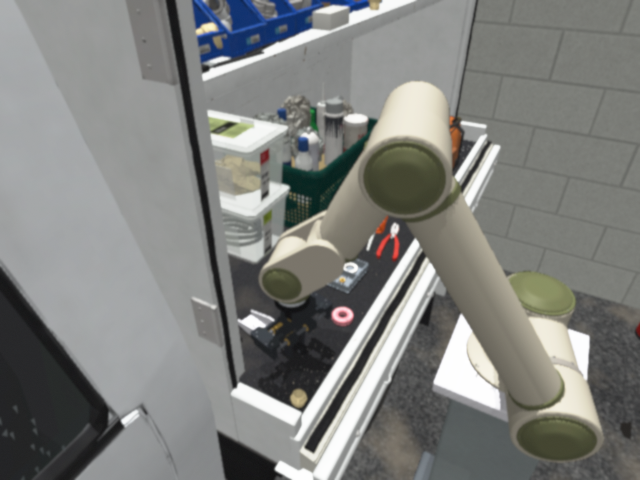

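```bash
python3 -m jog '[[0,0,0,-0.003,0],[0,0,0,-0.006,0],[0,0,0,-0.009,0],[0,0,0,-0.012,0],[0,0,0,-0.015,0],[0,0,0,-0.018,0],[0,0,0,-0.02,0],[0,0,0,-0.02,0],[0,0,0,-0.02,0],[0,0,0,-0.02,0]]' 5; python3 - <<'E'
from h import *
s=bot.sense();print(s['ee_pos'],s['eef_rot'],s['contact_force'],s['ft_torque'],s['opening'])
save('wrist','w3.png');a=save('scene','s3.png');save('top','t3.png')
E
python3 - <<'E'
import cv2,numpy as np
a=cv2.imread('pics/s3.png')[290:360,210:340];b=cv2.imread('pics/t3.png')[170:300,180:310]
c=cv2.imread('pics/w3.png')
o=np.zeros((600,800,3),np.uint8);o[:280,:520]=cv2.resize(a,(520,280));o[280:580,:300]=cv2.resize(b,(300,300));o[280:580,300:700]=cv2.resize(c,(400,300))
cv2.imwrite('pics/c3.png',o)
E
```

```text
time: 5.32
ee_pos: [0.4555, 0.2447, 0.0437]
eef_rot: [0.13, 0.992, -0.0, -0.0]
contact_force: [0.2, 0.2, -0.6]
opening: 0.0183
[0.45550965 0.2446628  0.04369241] [ 1.29989608e-01  9.91515351e-01 -3.64227143e-05 -9.89516593e-05] [ 0.23934701  0.16812822 -0.58089536] [ 0.01751162 -0.08435722  0.01527484] 0.0182913927282825
```

View pics/c3.png

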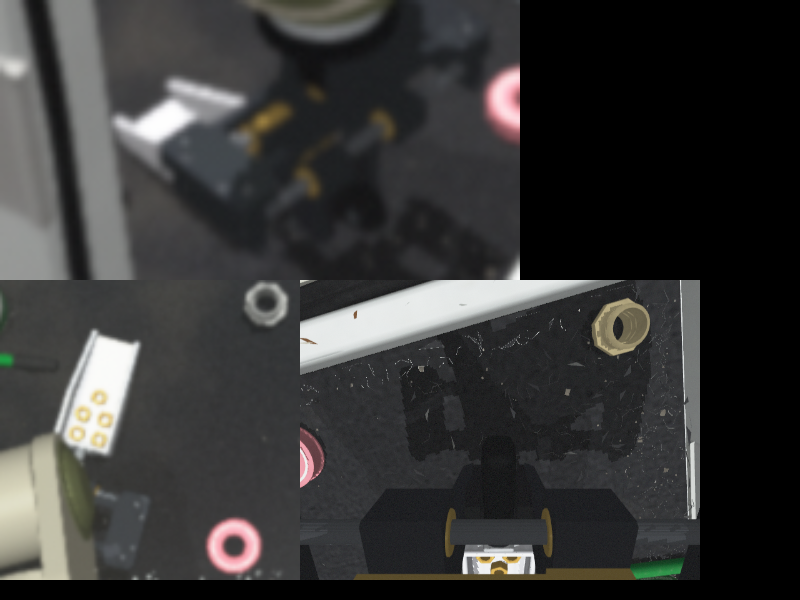

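```bash
cat >> h.py <<'E'
def wpix(P,th,px=.113,pz=.042):
    """scoop point -> wrist pixel for tilt th(deg, spout down)"""
    dx,dy,dz=P[0]-px,P[1],P[2]-pz
    c,s_=np.cos(np.radians(th)),np.sin(np.radians(th))
    X=dx*c-dz*s_*1.0; Z=dz*c+dx*s_   # spout(-dx) goes down
    # tool x = scoop +x, tool z = -up, tool y = -scoop y
    t=np.array([X,-dy,-0.019-Z,1])
    m=bot.camera_model('wrist');K=np.array(m['camera_matrix']);c4=np.linalg.inv(np.array(m['hand_eye']))@t
    q=K@np.array([c4[0],-c4[1],-c4[2]]);return q[:2]/q[2]
E
python3 - <<'E'
from h import *
np.set_printoptions(precision=1,suppress=True)
for th in (0,3,6,9,12,20,30,40,50,60):
  print(th,*[wpix(p,th) for p in [(.05,.027,.032),(.05,-.027,.032),(.149,.009,.058),(.149,0,.049),(.0475,0,.0025),(-.068,0,.0025)]])
a=cv2.imread('pics/w2.png')[230:480,230:410];b=cv2.imread('pics/w3.png')[230:480,230:410]
cv2.imwrite('pics/c4.png',cv2.resize(cv2.convertScaleAbs(np.hstack([a,b]),alpha=1.6,beta=20),None,fx=2.2,fy=2.2))
E
```

```text
0 [256.5 452.6] [378.  452.5] [286.9 268.3] [316.6 257.7] [317.3 409.2] [317.7 564. ]
3 [257.5 445.5] [377.  445.4] [286.5 273.4] [316.6 261. ] [317.3 401.2] [317.7 545.1]
6 [258.4 438.5] [376.1 438.3] [286.1 278.9] [316.6 264.6] [317.3 393.3] [317.6 527.1]
9 [259.3 431.4] [375.2 431.3] [285.8 284.8] [316.6 268.6] [317.3 385.4] [317.6 509.8]
12 [260.1 424.4] [374.4 424.2] [285.4 290.9] [316.6 272.9] [317.3 377.6] [317.6 493.3]
20 [262.  405.7] [372.5 405.6] [284.6 308.8] [316.6 286.1] [317.3 357.2] [317.6 452. ]
30 [263.9 382.7] [370.6 382.5] [283.8 333.5] [316.5 305.4] [317.3 332.4] [317.6 405.2]
40 [265.2 360.1] [369.2 360. ] [283.4 359.5] [316.5 327.4] [317.2 308.3] [317.5 362.1]
50 [266.1 338.1] [368.4 337.9] [283.3 385.2] [316.5 350.8] [317.2 284.9] [317.5 321.5]
60 [266.4 316.6] [368.  316.5] [283.6 409. ] [316.6 374.4] [317.1 262.3] [317.4 282.6]
```

View pics/c4.png

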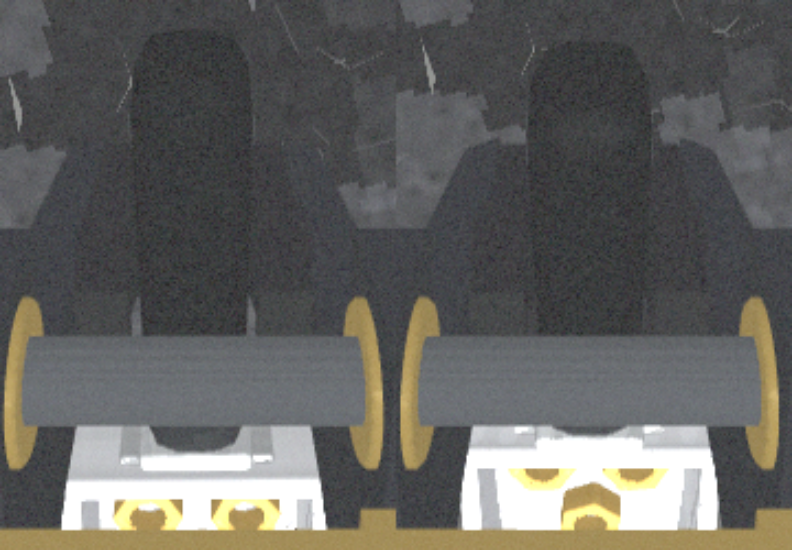

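```bash
python3 -m jog '[[0,-0.001,0,-0.004,0],[0,-0.003,0,-0.008,0],[0,-0.005,0,-0.012,0],[0,-0.007,0,-0.017,0],[0,-0.009,0,-0.022,0],[0,-0.011,0,-0.026,0],[0,-0.013,0,-0.03,0],[0,-0.014,0,-0.033,0],[0,-0.015,0,-0.034,0],[0,-0.015,0,-0.034,0]]' 5;python3 -m jog '[[0,0,0,0,0],[0,0,0,0,0],[0,0,0,0,0],[0,0,0,0,0],[0,0,0,-0.001,0],[0,0,0,-0.004,0],[0,0,0,-0.008,0],[0,0,0,-0.012,0],[0,0,0,-0.015,0],[0,0,0,-0.015,0]]' 60; python3 - <<'E'
from h import *
s=bot.sense();print(s['ee_pos'],s['eef_rot'],s['contact_force'],s['ft_torque'],s['opening'])
a=save('wrist','w5.png')[230:480,230:410,::-1];b=save('top','t5.png')[170:300,180:310,::-1]
c=np.hstack([cv2.convertScaleAbs(cv2.resize(a,None,fx=2,fy=2),alpha=1.6,beta=20),cv2.resize(b,(430,500))])
cv2.imwrite('pics/c5.png',c)
E
```

```text
time: 6.3
ee_pos: [0.4702, 0.2408, 0.078]
eef_rot: [0.13, 0.992, 0.0, 0.0]
contact_force: [-0.9, 0.4, -1.2]
opening: 0.0179
time: 7.13
ee_pos: [0.4704, 0.2409, 0.0936]
eef_rot: [0.13, 0.992, 0.0, 0.001]
contact_force: [0.4, 0.2, -1.7]
opening: 0.0175
[0.47038328 0.24088103 0.09355733] [1.30031641e-01 9.91509640e-01 2.46345170e-04 5.88009682e-04] [ 0.36962147  0.23228172 -1.67070488] [0.10422659 0.01848242 0.01978019] 0.017464634077635776
```

View pics/c5.png

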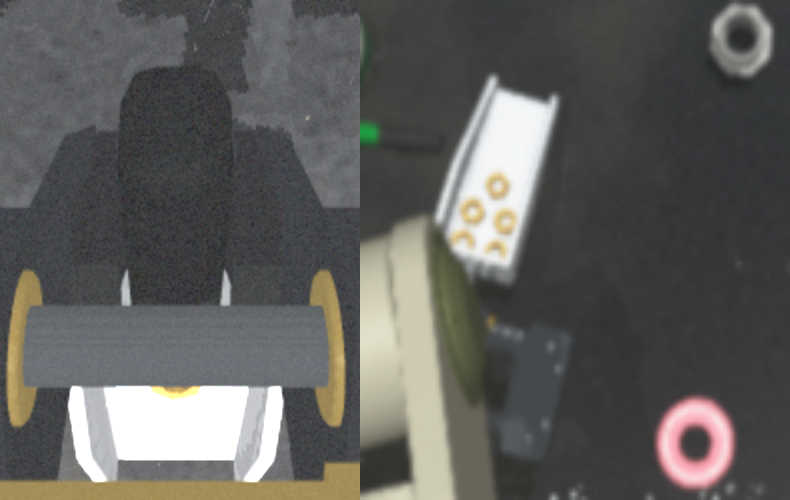

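```bash
python3 - <<'E'
from h import *
np.set_printoptions(precision=4,suppress=True)
for u,v in [(493,80),(556,98)]: print(back('top',(180+(u-360)/3.308,170+v/3.846),.028))
a=cv2.imread('pics/t5.png')[210:290,310:390];cv2.imwrite('pics/c6.png',cv2.resize(a,(640,640),interpolation=cv2.INTER_CUBIC)[:600])
E
```

```text
[0.6341 0.2188 0.028 ]
[0.6233 0.1745 0.028 ]
```

View pics/c6.png

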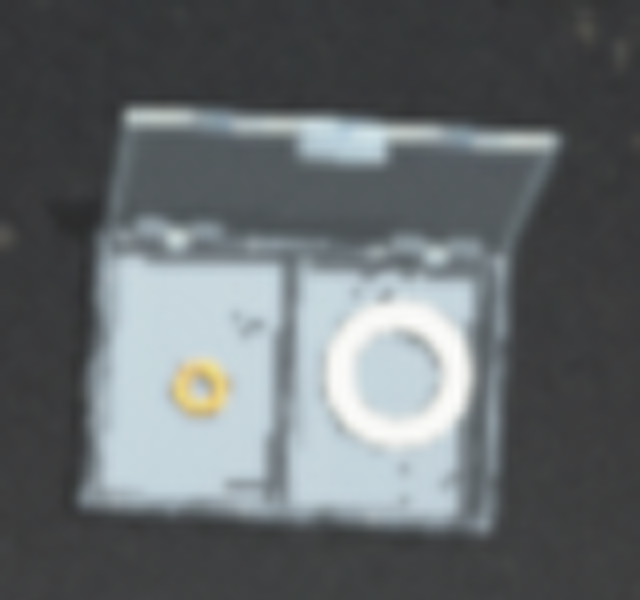

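```bash
python3 - <<'E'
from h import *
np.set_printoptions(precision=4,suppress=True)
g=lambda u,z:back('top',(310+u[0]/8,210+u[1]/8),z)
C=[g(u,.026) for u in [(80,508),(492,530),(100,235),(508,250)]]
print(C,np.mean(C,0)); print(g((291,262),.026),g((280,505),.026),'nut',g((200,388),.006),'tab',g((343,140),.09),g((128,110),.102),g((558,135),.102))
for a,b in((0,1),(2,3)): d=C[a]-C[b];print(np.hypot(*d[:2]),np.degrees(np.arctan2(-d[0],d[1])))
E
```

```text
[array([ 0.4408, -0.0141,  0.026 ]), array([ 0.434 , -0.1352,  0.026 ]), array([ 0.5207, -0.0201,  0.026 ]), array([ 0.5163, -0.1404,  0.026 ])] [ 0.4779 -0.0774  0.026 ]
[ 0.5128 -0.0763  0.026 ] [ 0.4415 -0.0728  0.026 ] nut [ 0.4758 -0.051   0.006 ] tab [ 0.5442 -0.0842  0.09  ] [ 0.5515 -0.024   0.102 ] [ 0.5447 -0.1418  0.102 ]
0.12121659666489984 -3.1798564974724344
0.12029950536093488 -2.102846450997299
```

```bash
python3 -m jog '[[0,0,0,-0.006,0],[0,0,0,-0.014,1],[0,-0.001,-0.002,-0.024,3],[0,-0.003,-0.006,-0.034,6],[0,-0.005,-0.012,-0.044,10],[0,-0.008,-0.019,-0.05,15],[0,-0.011,-0.026,-0.05,20],[0,-0.014,-0.033,-0.05,25],[0,-0.017,-0.04,-0.05,30],[0,-0.02,-0.047,-0.05,35]]' 60;python3 -m jog '[[0,-0.003,-0.007,0,5],[0,-0.006,-0.014,0,10],[0,-0.009,-0.021,0,15],[0,-0.012,-0.028,0,20],[0,-0.015,-0.035,0,25],[0,-0.018,-0.042,0,30],[0,-0.02,-0.048,0,35],[0,-0.021,-0.052,0,39],[0,-0.022,-0.055,0,42],[0,-0.022,-0.055,0,43]]' 60
python3 - <<'E'
from h import *
s=bot.sense();print(s['ee_pos'],s['eef_rot'],s['contact_force'],s['joint_pos'],np.degrees(2*np.arctan2(s['eef_rot'][1],s['eef_rot'][0])))
E
```

```text
time: 8.07
ee_pos: [0.4775, 0.1899, 0.1435]
eef_rot: [0.425, 0.905, 0.0, 0.0]
contact_force: [0.5, 0.3, -2.3]
opening: 0.0175
time: 8.9
ee_pos: [0.4493, 0.1377, 0.1435]
eef_rot: [0.726, 0.687, 0.0, 0.0]
contact_force: [0.6, 0.1, -2.1]
opening: 0.0173
[0.44934151 0.13769882 0.1434882 ] [7.26229825e-01 6.87451850e-01 3.44891840e-04 2.77814132e-04] [ 0.55475113  0.12542133 -2.06319642] [4.46441620e-02 3.43661861e-01 1.66575749e+00 3.44823472e-05
 1.13128811e+00 9.94767214e-02] 86.85748590905726
```

```bash
python3 -m jog '[[0,0,0.002,0,0],[0,-0.001,0.006,0,0],[0,-0.002,0.012,0,0],[0,-0.004,0.018,0.003,0],[0,-0.006,0.024,0.007,0],[0,-0.008,0.03,0.011,0],[0,-0.01,0.035,0.015,0],[0,-0.011,0.038,0.018,0],[0,-0.011,0.039,0.02,0],[0,-0.011,0.039,0.02,0]]' 60
python3 - <<'E'
from h import *
s=bot.sense();print(s['ee_pos'],s['contact_force'])
a=save('top','t7.png')[180:300,300:420,::-1];b=save('scene','s7.png')[220:330,250:390,::-1];w=save('wrist','w7.png')
c=np.hstack([cv2.resize(a,(400,400)),cv2.resize(b,(400,400))]);cv2.imwrite('pics/c7.png',c)
E
```

```text
time: 9.73
ee_pos: [0.4877, 0.1249, 0.1221]
eef_rot: [0.725, 0.689, -0.0, -0.0]
contact_force: [0.6, -0.2, -1.2]
opening: 0.0175
[0.48770992 0.12491911 0.1221253 ] [ 0.5559836  -0.2394632  -1.20222183]
```

View pics/c7.png

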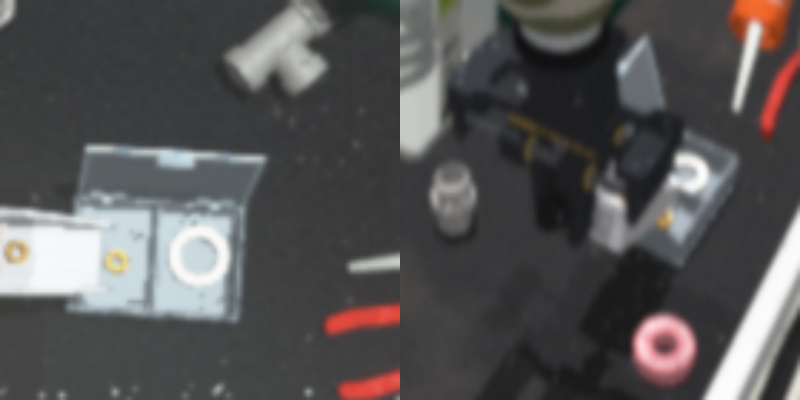

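View pics/w7.png

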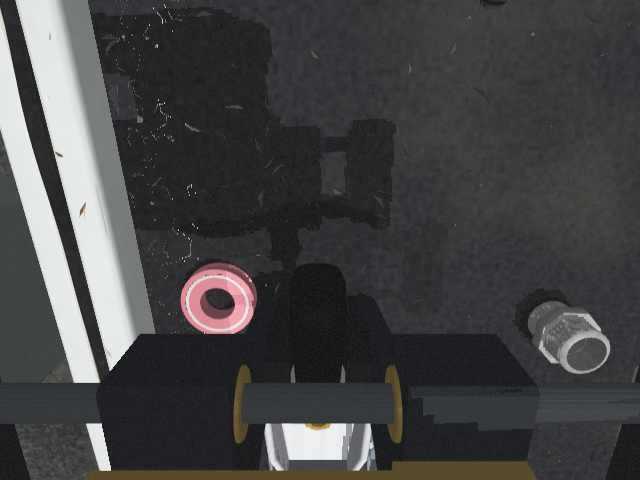

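```bash
python3 -m jog '[[0,0,-0.001,0.002,0],[0,0,-0.002,0.006,0],[0,0,-0.003,0.01,0],[0,0,-0.003,0.014,0],[0,0,-0.003,0.017,0],[0,0,-0.003,0.02,0],[0,0,-0.003,0.022,0],[0,0,-0.003,0.022,0],[0,0,-0.003,0.022,0],[0,0,-0.003,0.022,0]]' 60
python3 -m jog '[[0,0,0,0,0],[0,0,0,0,0],[0,0,0,0,0],[0,0,0,-0.001,0],[0,-0.001,0,-0.003,0],[0,-0.003,0,-0.005,0],[0,-0.005,0,-0.007,0],[0,-0.007,0,-0.009,0],[0,-0.008,0,-0.01,0],[0,-0.008,0,-0.01,0]]' 4
python3 - <<'E'
from h import *
s=bot.sense();print(s['ee_pos'],s['contact_force'])
a=save('top','t8.png')[180:300,300:420,::-1];w=save('wrist','w8.png')[:,:,::-1]
c=np.hstack([cv2.resize(a,(400,400)),cv2.convertScaleAbs(cv2.resize(w[230:480,230:410],(288,400)),alpha=1.6,beta=20)]);cv2.imwrite('pics/c8.png',c)
E
```

```text
time: 10.72
ee_pos: [0.4849, 0.1252, 0.1009]
eef_rot: [0.725, 0.689, 0.0, 0.0]
contact_force: [0.3, -0.7, -1.7]
opening: 0.0172
time: 11.55
ee_pos: [0.4845, 0.1169, 0.1111]
eef_rot: [0.725, 0.689, 0.0, 0.0]
contact_force: [-0.5, -0.4, -0.5]
opening: 0.018
[0.48446732 0.11692524 0.11107525] [-0.51518869 -0.44172793 -0.54338391]
```

View pics/c8.png

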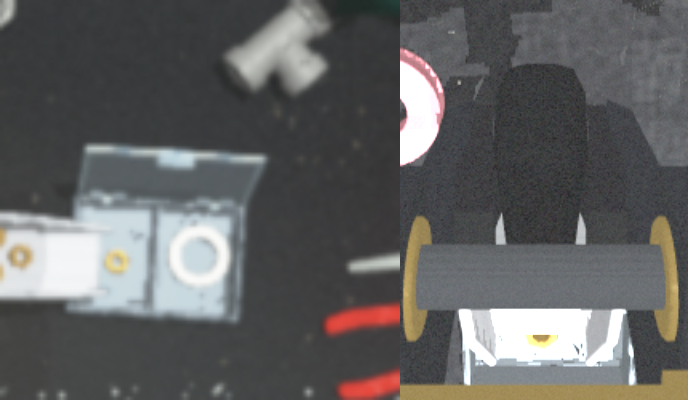

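```bash
python3 - <<'E'
import cv2
w=cv2.imread('pics/w8.png');cv2.imwrite('pics/c9.png',cv2.convertScaleAbs(cv2.resize(w[400:480,240:400],(800,400),interpolation=cv2.INTER_CUBIC),alpha=1,beta=0))
E
```

```text
(no output)
```

View pics/c9.png

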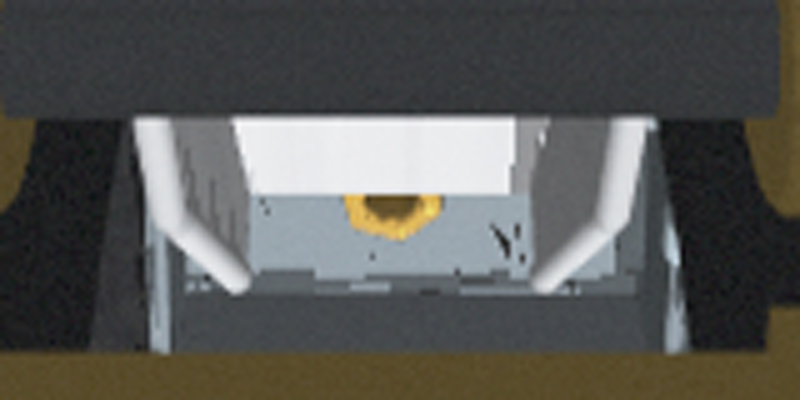

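```bash
cat > look.py <<'E'
from h import *
import sys
s=bot.sense();print(s['ee_pos'],s['contact_force'])
w=save('wrist','w%s.png'%sys.argv[1])[:,:,::-1];a=save('top','t%s.png'%sys.argv[1])[180:300,300:420,::-1]
c=np.hstack([cv2.resize(w[260:480,220:420],(440,484)),cv2.resize(a,(360,484))]);cv2.imwrite('pics/c%s.png'%sys.argv[1],c)
E
python3 -m jog '[[0,-0.001,0,-0.001,0],[0,-0.002,0,-0.003,0],[0,-0.004,0,-0.005,0],[0,-0.005,0,-0.006,0],[0,-0.007,0,-0.008,0],[0,-0.008,0,-0.009,0],[0,-0.009,0,-0.01,0],[0,-0.01,0,-0.011,0],[0,-0.011,0,-0.012,0],[0,-0.011,0,-0.012,0]]' 4
python3 look.py 10
```

```text
time: 12.48
ee_pos: [0.4838, 0.106, 0.1229]
eef_rot: [0.725, 0.689, 0.0, 0.0]
contact_force: [0.8, 0.6, -1.3]
opening: 0.0181
[0.48384567 0.10601876 0.12292616] [ 0.80517595  0.55285903 -1.33724813]
```

View pics/c10.png

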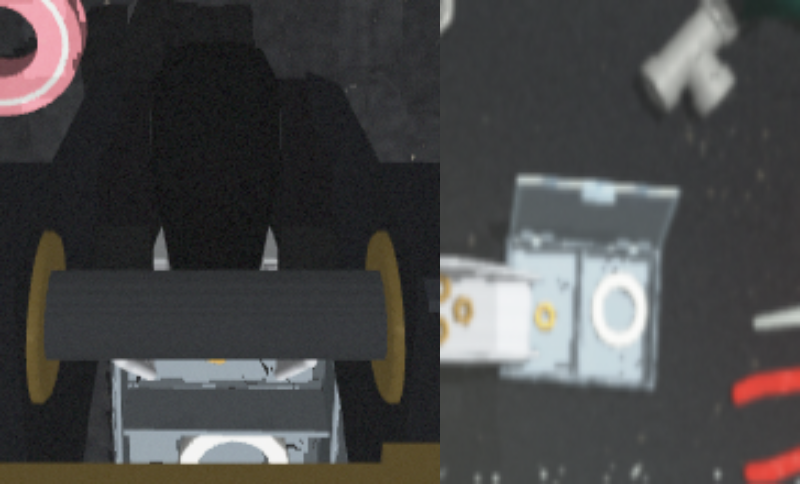

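```bash
python3 -m jog '[[0,-0.001,0,-0.001,0],[0,-0.002,0,-0.002,0],[0,-0.003,0,-0.003,0],[0,-0.004,0,-0.004,0],[0,-0.005,0,-0.005,0],[0,-0.006,0,-0.006,0],[0,-0.007,0,-0.007,0],[0,-0.008,0,-0.008,0],[0,-0.009,0,-0.009,0],[0,-0.01,0,-0.01,0]]' 4
python3 look.py 11
```

```text
time: 13.42
ee_pos: [0.4833, 0.0961, 0.1329]
eef_rot: [0.725, 0.689, 0.0, 0.0]
contact_force: [0.2, -0.4, -1.0]
opening: 0.0181
[0.48327634 0.09608338 0.13285953] [ 0.2312195  -0.40074373 -1.04366296]
```

View pics/c11.png

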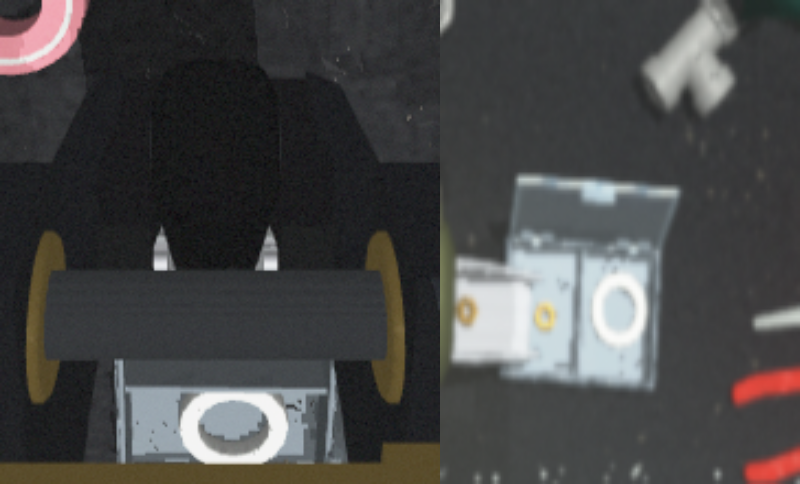

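```bash
python3 -m jog '[[0,-0.001,0,-0.001,0],[0,-0.002,0,-0.002,0],[0,-0.004,0,-0.003,0],[0,-0.005,0,-0.004,0],[0,-0.006,0,-0.005,0],[0,-0.007,0,-0.006,0],[0,-0.008,0,-0.007,0],[0,-0.01,0,-0.008,0],[0,-0.011,0,-0.009,0],[0,-0.012,0,-0.01,0]]' 4
python3 look.py 12
```

```text
time: 14.35
ee_pos: [0.4826, 0.0841, 0.1429]
eef_rot: [0.725, 0.689, -0.0, -0.0]
contact_force: [0.2, 1.0, -0.9]
opening: 0.018
[0.4826263  0.08406775 0.14287414] [ 0.15864988  1.01623843 -0.88711979]
```

View pics/c12.png

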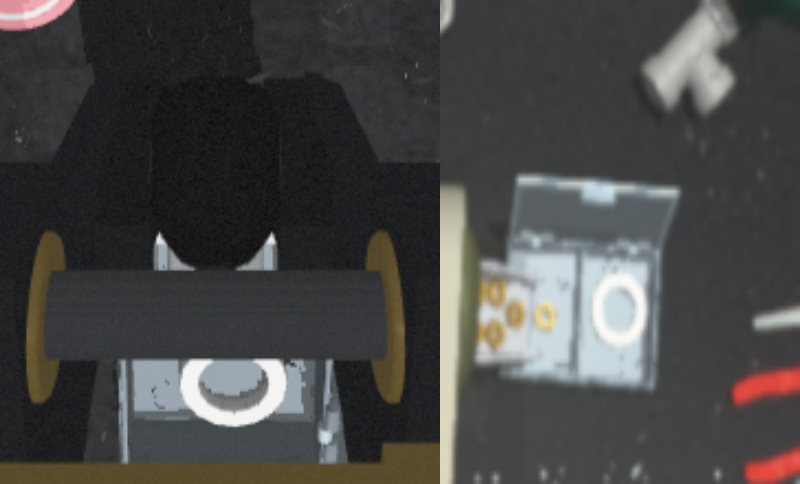

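```bash
python3 -m jog '[[0,0,0,0,0],[0,0,0,0,0],[0,0,0,0,0],[0,0,0,0,0],[0,0,0,0,0],[0,0,0,0,0],[0,0,0,0,0],[0,0,0,0,0],[0,0,0,0,0],[0,0,0,0,0]]' 4
python3 look.py 13
```

```text
time: 15.28
ee_pos: [0.4827, 0.0842, 0.1427]
eef_rot: [0.725, 0.689, 0.0, -0.0]
contact_force: [0.3, 0.1, -0.8]
opening: 0.0177
[0.48267814 0.08422236 0.14274217] [ 0.25566462  0.08541543 -0.82244203]
```

View pics/c13.png

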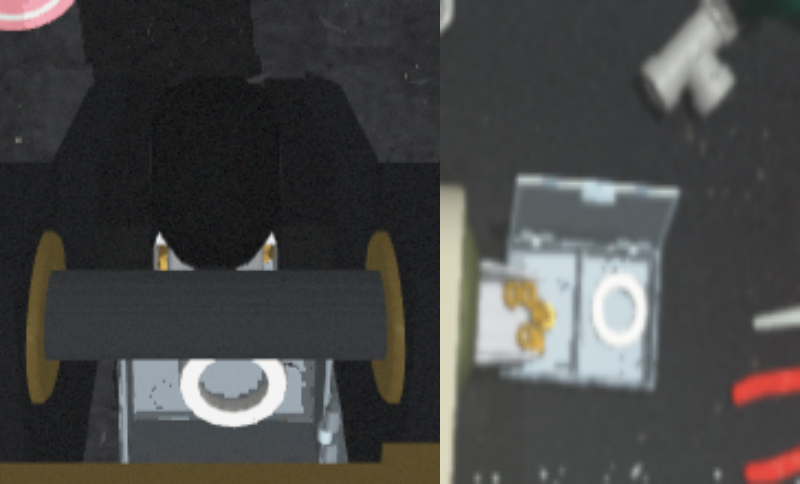

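```bash
python3 -m jog '[[0,-0.001,0,-0.001,0],[0,-0.002,0,-0.002,0],[0,-0.004,0,-0.004,0],[0,-0.005,0,-0.005,0],[0,-0.007,0,-0.006,0],[0,-0.008,0,-0.008,0],[0,-0.01,0,-0.009,0],[0,-0.011,0,-0.01,0],[0,-0.012,0,-0.011,0],[0,-0.013,0,-0.012,0]]' 4
python3 look.py 14
```

```text
time: 16.22
ee_pos: [0.482, 0.0711, 0.1548]
eef_rot: [0.725, 0.689, -0.0, -0.0]
contact_force: [-0.0, -1.1, -1.8]
opening: 0.0178
[0.48195949 0.07111736 0.15482532] [-0.02703678 -1.054957   -1.84832587]
```

View pics/c14.png

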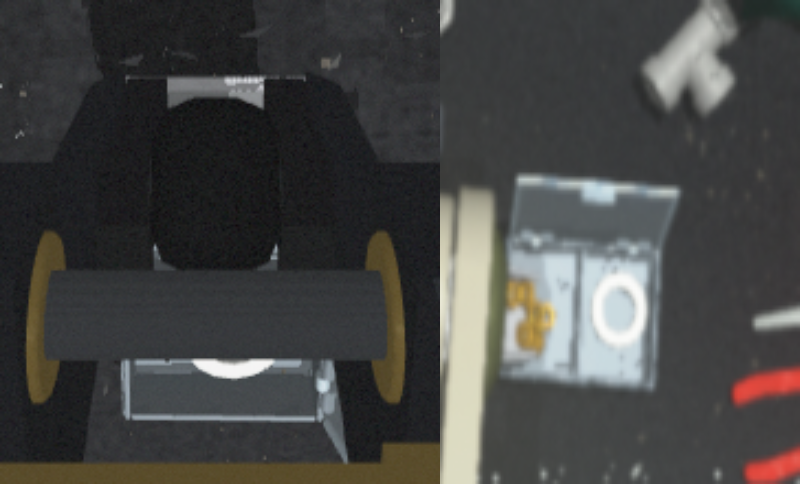

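```bash
python3 -m jog '[[0,-0.001,0,-0.001,0],[0,-0.003,0,-0.002,0],[0,-0.005,0,-0.003,0],[0,-0.007,0,-0.005,0],[0,-0.009,0,-0.006,0],[0,-0.011,0,-0.007,0],[0,-0.013,0,-0.008,0],[0,-0.015,0,-0.01,0],[0,-0.017,0,-0.011,0],[0,-0.0175,0,-0.011,0]]' 4
python3 look.py 15
```

```text
time: 17.15
ee_pos: [0.4812, 0.0534, 0.166]
eef_rot: [0.725, 0.689, 0.0, 0.0]
contact_force: [-0.4, 1.1, -1.0]
opening: 0.018
[0.48118751 0.05344002 0.16600551] [-0.42612013  1.06854692 -1.03878045]
```

View pics/c15.png

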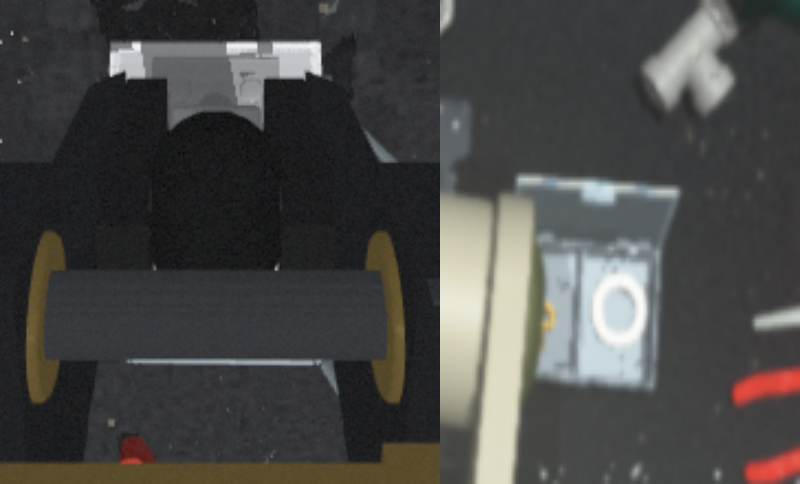

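```bash
python3 -m jog '[[0,-0.002,0,-0.001,0],[0,-0.004,0,-0.002,0],[0,-0.006,0,-0.003,0],[0,-0.008,0,-0.004,0],[0,-0.01,0,-0.006,0],[0,-0.012,0,-0.007,0],[0,-0.014,0,-0.008,0],[0,-0.015,0,-0.009,0],[0,-0.015,0,-0.009,0],[0,-0.015,0,-0.009,0]]' 4
python3 look.py 16; python3 - <<'E'
from h import *
a=save('scene','s16.png')[200:330,230:400,::-1];cv2.imwrite('pics/c16s.png',cv2.resize(a,(785,600),interpolation=cv2.INTER_CUBIC))
E
```

```text
time: 18.08
ee_pos: [0.4803, 0.0387, 0.1748]
eef_rot: [0.725, 0.689, 0.0, 0.0]
contact_force: [-0.0, 0.3, -0.3]
opening: 0.0177
[0.48033245 0.03874048 0.17478598] [-0.01733459  0.29398672 -0.33294747]
```

View pics/c16.png

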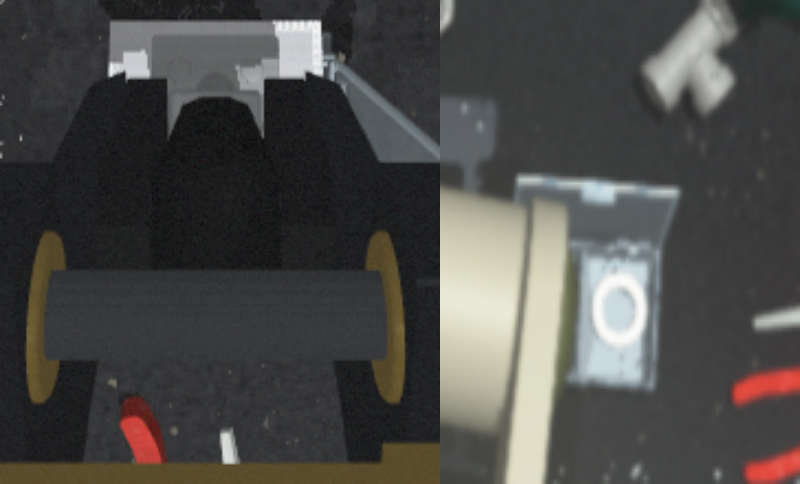

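View pics/c16s.png

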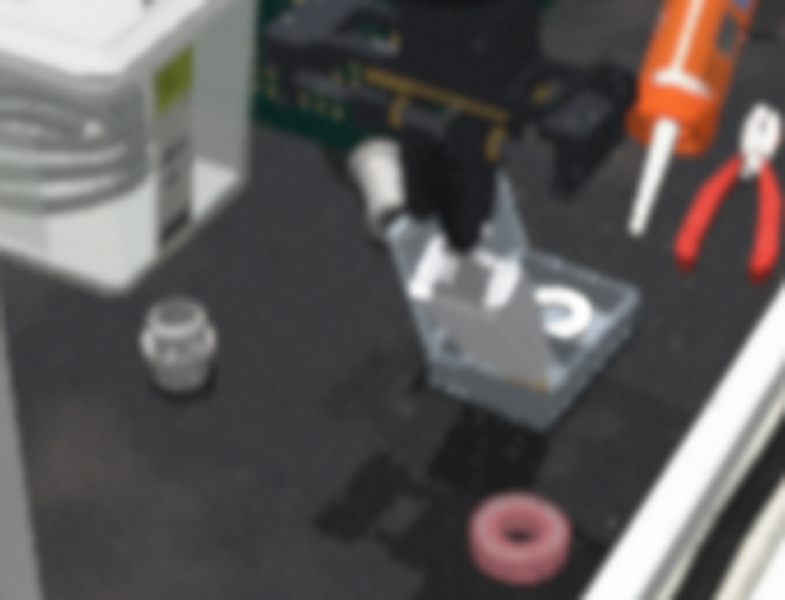

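```bash
python3 -m jog '[[0,0,0,0,0],[0,0,0,0,0],[0,0,0,-0.001,0],[0,0,0,-0.002,0],[0,0,0,-0.004,0],[0,0,0,-0.006,0],[0,0,0,-0.008,0],[0,0,0,-0.01,0],[0,0,0,-0.012,0],[0,0,0,-0.014,0]]' 60
python3 -m jog '[[0,0,0,-0.001,0],[0,0,0,-0.003,0],[0,0,0,-0.006,0],[0,0,0,-0.01,0],[0,0,0,-0.015,0],[0,0,0,-0.02,0],[0,0,0,-0.025,0],[0,0,0,-0.03,0],[0,0,0,-0.035,0],[0,0,0,-0.035,0]]' 60
python3 look.py 17; python3 - <<'E'
from h import *
a=save('scene','s17.png')[200:330,230:400,::-1];cv2.imwrite('pics/c17s.png',cv2.resize(a,(785,600),interpolation=cv2.INTER_CUBIC))
E
```

```text
time: 19.07
ee_pos: [0.4804, 0.0388, 0.189]
eef_rot: [0.725, 0.689, 0.0, 0.0]
contact_force: [0.8, -0.2, -0.7]
opening: 0.0177
time: 19.9
ee_pos: [0.4807, 0.0387, 0.2249]
eef_rot: [0.725, 0.689, 0.001, 0.001]
contact_force: [-0.2, -0.3, -0.7]
opening: 0.0179
[0.48069934 0.03873766 0.22486439] [-0.23374469 -0.27611191 -0.73396377]
```

View pics/c17.png

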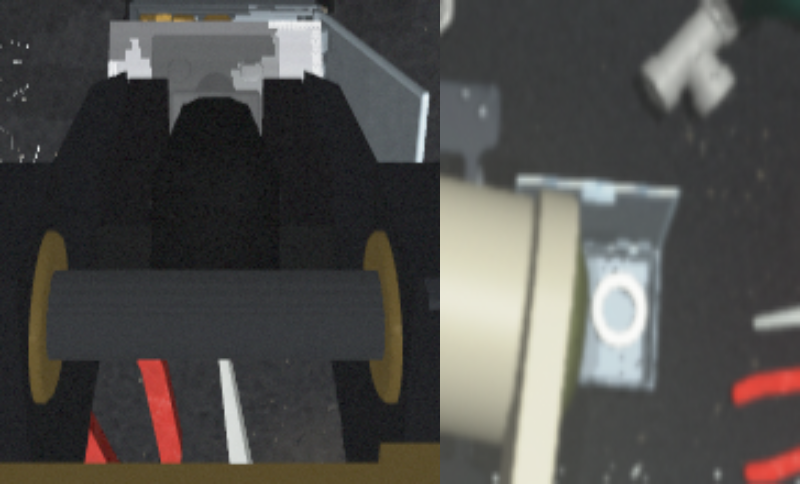

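View pics/c17s.png

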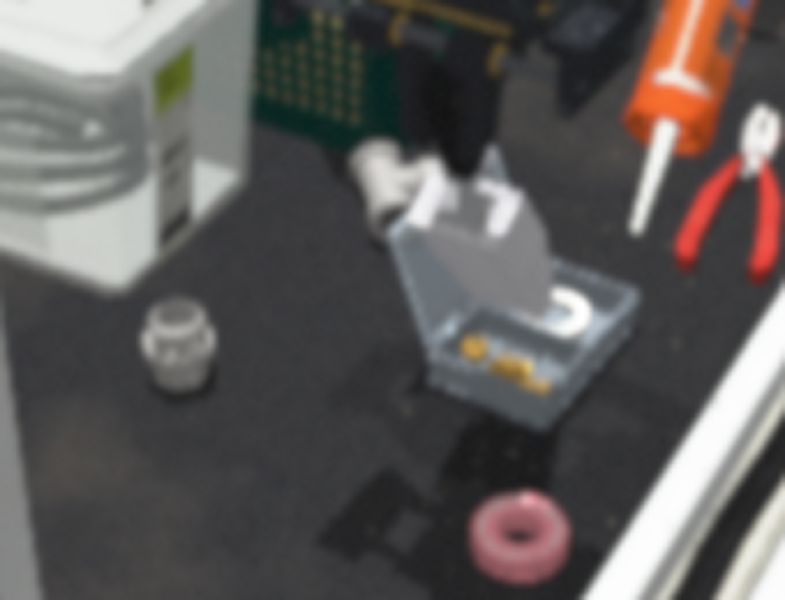

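```bash
python3 -m jog '[[0,0.004,0,0,0],[0,0.012,0,0,0],[0,0.023,0,0,0],[0,0.036,0.002,0,0],[0,0.05,0.005,0.005,0],[0,0.064,0.008,0.014,0],[0,0.076,0.011,0.026,0],[0,0.085,0.014,0.038,0],[0,0.09,0.0145,0.047,0],[0,0.091,0.0145,0.05,0]]' 60
python3 look.py 18;python3 - <<'E'
from h import *
a=save('scene','s18.png')[200:360,200:400,::-1];cv2.imwrite('pics/c18s.png',cv2.resize(a,(750,600),interpolation=cv2.INTER_CUBIC))
E
```

```text
time: 20.88
ee_pos: [0.4988, 0.1303, 0.1723]
eef_rot: [0.724, 0.689, -0.001, -0.001]
contact_force: [-0.6, 0.2, -0.6]
opening: 0.0177
[0.49881942 0.13025631 0.17228284] [-0.57252699  0.16914683 -0.61609604]
```

View pics/c18.png

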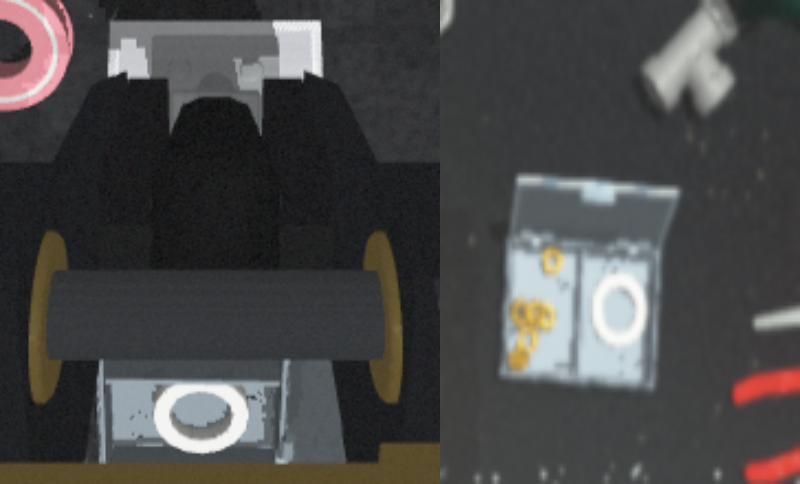

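View pics/c18s.png

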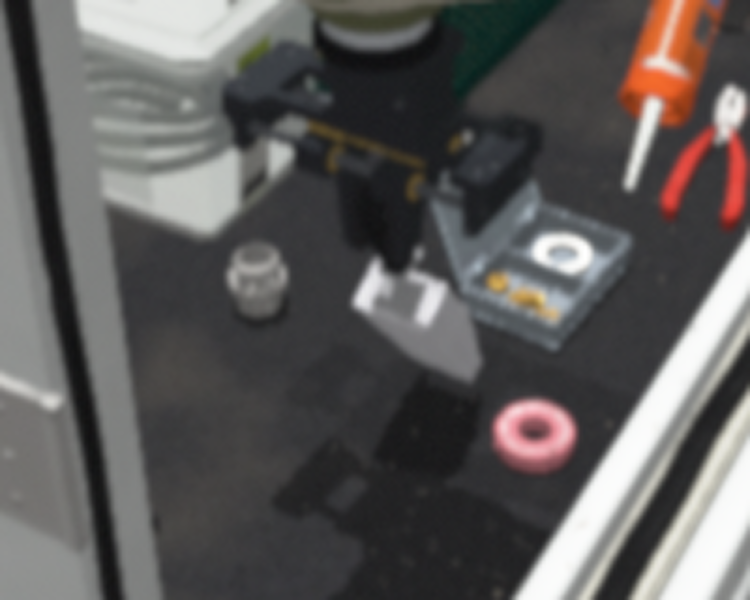

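```bash
python3 -m jog '[[0,0,0,0.004,0],[0,0,0,0.008,0],[0,0,0,0.012,0],[0,0.001,0,0.016,0],[0,0.006,0,0.019,0],[0,0.012,0,0.022,0],[0,0.018,0,0.025,0],[0,0.024,0,0.028,0],[0,0.03,0,0.031,0],[0,0.035,0,0.0335,0]]' 4
python3 -m jog '[[0,0.004,0,0.003,0],[0,0.009,0,0.006,0],[0,0.014,0,0.01,0],[0,0.02,0,0.015,0],[0,0.026,0,0.0195,0],[0,0.031,0,0.024,0],[0,0.035,0,0.028,0],[0,0.04,0,0.033,0],[0,0.044,0,0.038,0],[0,0.048,0,0.043,0]]' 4
python3 look.py 19;python3 - <<'E'
from h import *
a=save('scene','s19.png')[200:360,200:400,::-1];cv2.imwrite('pics/c19s.png',cv2.resize(a,(750,600),interpolation=cv2.INTER_CUBIC))
E
```

```text
time: 21.87
ee_pos: [0.5012, 0.1647, 0.1398]
eef_rot: [0.725, 0.689, -0.0, -0.0]
contact_force: [0.3, -1.1, -1.6]
opening: 0.018
time: 22.7
ee_pos: [0.5037, 0.2122, 0.0967]
eef_rot: [0.725, 0.689, 0.0, -0.0]
contact_force: [0.2, -0.0, -1.3]
opening: 0.018
[0.50373863 0.21222491 0.09673731] [ 0.19768038 -0.01635767 -1.34952172]
```

View pics/c19.png

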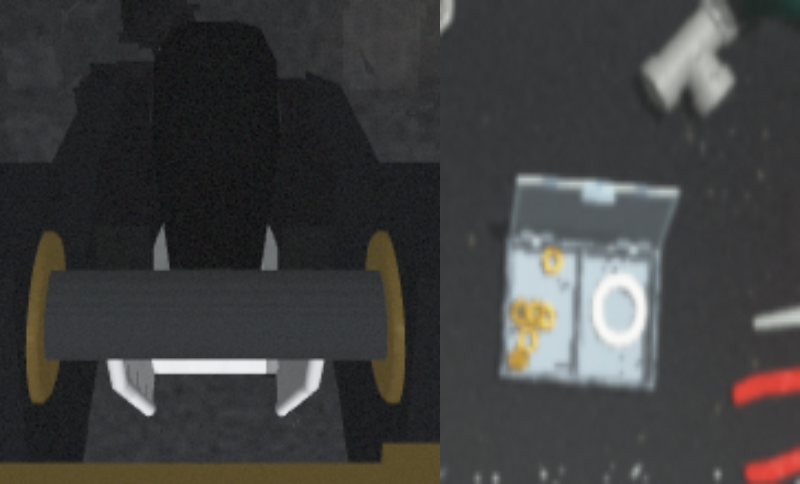

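View pics/c19s.png

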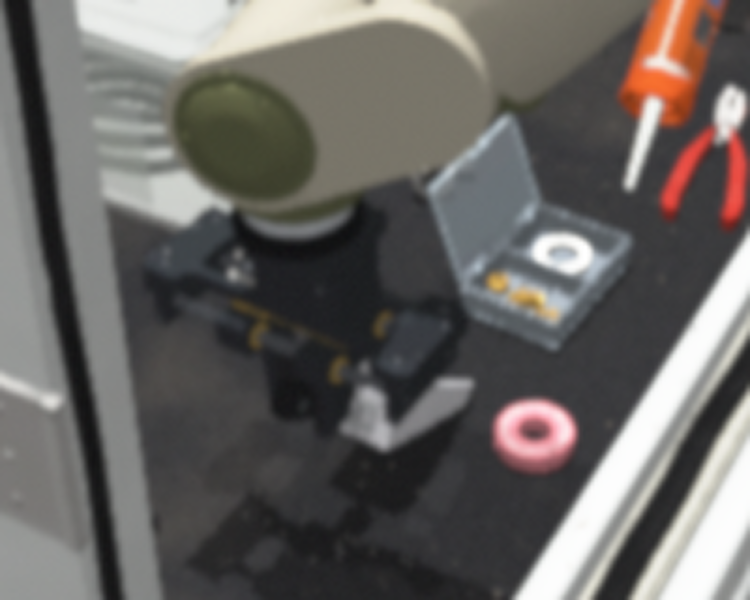

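```bash
python3 -m jog '[[0,0.003,0,0.004,0],[0,0.006,0,0.008,0],[0,0.01,0,0.013,0],[0,0.013,0,0.018,0],[0,0.016,0,0.023,0],[0,0.019,0,0.028,0],[0,0.021,0,0.033,0],[0,0.023,0,0.038,0],[0,0.025,0,0.043,0],[0,0.027,0,0.048,0]]' 4
python3 -m jog '[[0,0.001,0,0.003,0],[0,0.002,0,0.006,0],[0,0.003,0,0.009,0],[0,0.004,0,0.012,0],[0,0.005,0,0.015,0],[0,0.006,0,0.018,0],[0,0.007,0,0.021,0],[0,0.0075,0,0.024,0],[0,0.0075,0,0.0255,0],[0,0.0075,0,0.0255,0]]' 4
python3 look.py 20;python3 - <<'E'
from h import *
a=save('scene','s20.png')[200:360,200:400,::-1];cv2.imwrite('pics/c20s.png',cv2.resize(a,(750,600),interpolation=cv2.INTER_CUBIC))
E
```

```text
time: 23.68
ee_pos: [0.5051, 0.239, 0.0487]
eef_rot: [0.725, 0.689, -0.0, -0.0]
contact_force: [-0.6, -0.5, -0.7]
opening: 0.0182
time: 24.52
ee_pos: [0.5057, 0.2466, 0.0237]
eef_rot: [0.725, 0.689, 0.0, -0.0]
contact_force: [-0.4, 0.3, 0.8]
opening: 0.0183
[0.50568175 0.24659333 0.0237213 ] [-0.40698243  0.31072984  0.84526124]
```

View pics/c20.png

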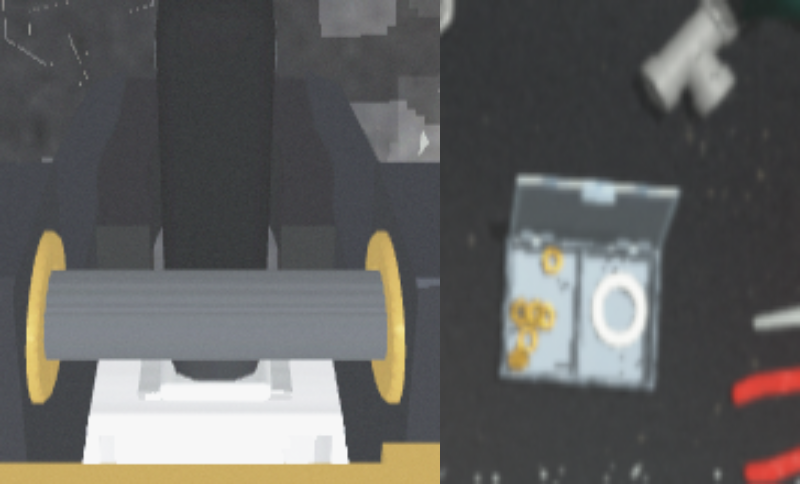

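View pics/c20s.png

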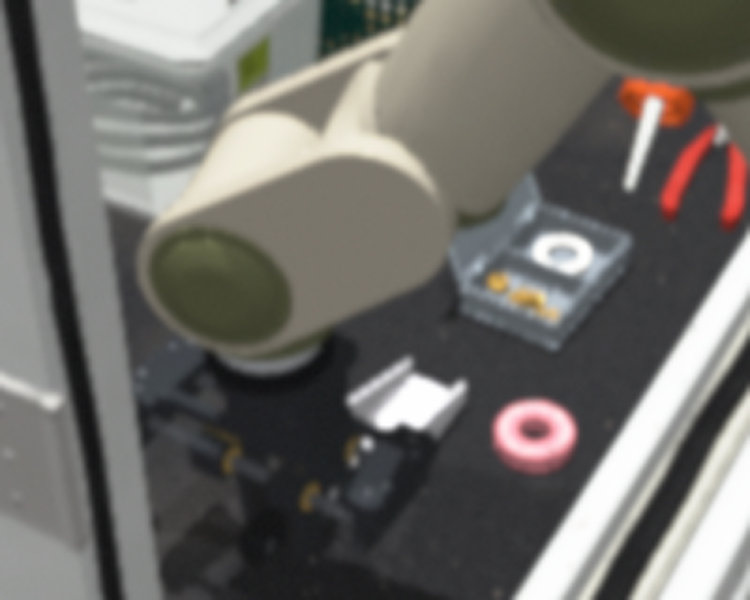

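```bash
python3 -m jog '[[0.1,0,0,0,0],[0.25,0,0,0,0],[0.4,0,0,0,0],[0.45,0,0,0,0],[0.45,0,0,0,0],[0.45,0,0,-0.005,0],[0.45,0,0,-0.02,0],[0.45,0,0,-0.045,0],[0.45,0,0,-0.08,0],[0.45,0,0,-0.12,0]]' 10
python3 -m jog '[[0.45,0,0,-0.02,0],[0.45,-0.02,0,-0.03,0],[0.45,-0.05,0,-0.03,0],[0.45,-0.08,0,-0.03,0],[0.45,-0.1,0,-0.03,0],[0.45,-0.12,0,-0.03,0],[0.45,-0.13,0,-0.03,0],[0.45,-0.13,0,-0.03,0],[0.45,-0.13,0,-0.03,0],[0.45,-0.13,0,-0.03,0]]' 10
python3 - <<'E'
from h import *
s=bot.sense();print(s['ee_pos'],s['eef_rot'],s['joint_pos'])
save('wrist','w21.png')
a=save('scene','s21.png')[200:360,200:400,::-1];cv2.imwrite('pics/c21s.png',cv2.resize(a,(750,600),interpolation=cv2.INTER_CUBIC))
E
```

```text
time: 25.5
ee_pos: [0.5046, 0.246, 0.1443]
eef_rot: [0.725, 0.689, -0.001, -0.001]
contact_force: [-0.1, 0.6, 0.3]
opening: 0.0396
time: 26.33
ee_pos: [0.4989, 0.1173, 0.1738]
eef_rot: [0.725, 0.689, 0.0, -0.0]
contact_force: [-0.8, 0.4, 0.6]
opening: 0.0397
[0.49886467 0.11725676 0.17384378] [ 7.24797836e-01  6.88961590e-01  1.50041767e-04 -4.00833568e-05] [-6.20456500e-04  3.74918776e-01  1.50875134e+00  2.78484833e-04
  1.25776045e+00  4.99793380e-02]
```

View pics/w21.png

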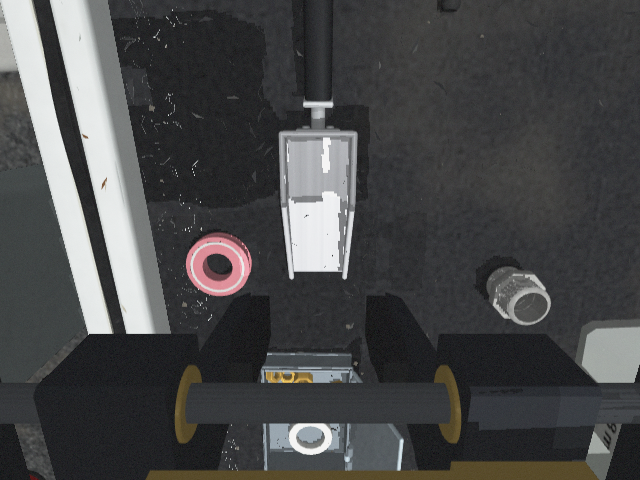

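View pics/c21s.png

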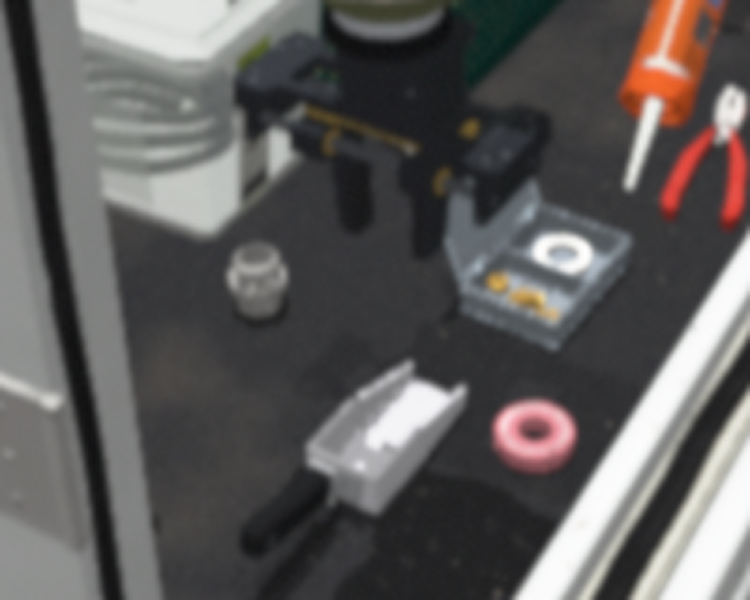

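```bash
python3 - <<'E'
from h import *
np.set_printoptions(precision=4,suppress=True)
im=save('top','t22.png')[:,:,::-1]
cv2.imwrite('pics/c22.png',cv2.resize(im[130:290,300:470],(637,600),interpolation=cv2.INTER_CUBIC))
for u in [(404,183),(416,186)]: print(back('top',u,.25))
E
```

```text
[ 0.6163 -0.1616  0.25  ]
[ 0.6108 -0.1841  0.25  ]
```

View pics/c22.png

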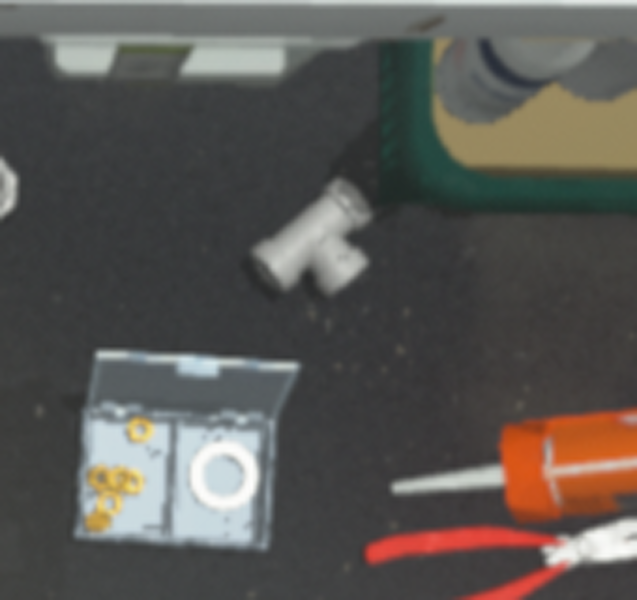

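```bash
python3 -m jog '[[0,-0.01,0.008,0,0],[0,-0.03,0.02,0,0],[0,-0.055,0.035,0,0],[0,-0.08,0.05,0,0],[0,-0.105,0.062,0,0],[0,-0.13,0.074,0,0],[0,-0.15,0.082,0,0],[0,-0.163,0.085,0,0],[0,-0.163,0.085,0,0],[0,-0.163,0.085,0,0]]' 20
python3 - <<'E'
from h import *
s=bot.sense();print(s['ee_pos'],s['opening'],s['contact_force'])
w=save('wrist','w23.png')
a=save('scene','s23.png')[180:330,210:400,::-1];b=save('top','t23.png')[130:290,300:470,::-1]
cv2.imwrite('pics/c23.png',np.hstack([cv2.resize(a,(420,400)),cv2.resize(b,(380,400))]))
E
```

```text
time: 27.32
ee_pos: [0.5752, -0.0507, 0.1735]
eef_rot: [0.725, 0.688, -0.0, -0.0]
contact_force: [-0.1, -0.4, 0.3]
opening: 0.0002
[ 0.57519324 -0.05074657  0.17351162] 0.0002248925702078077 [-0.10995622 -0.41910759  0.2864313 ]
```

View pics/c23.png

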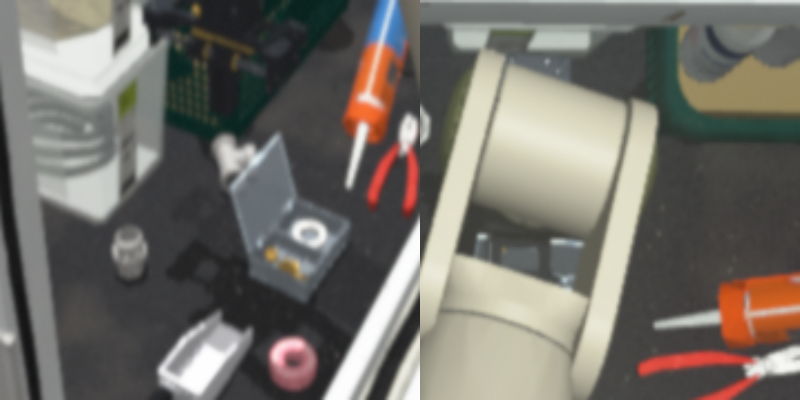

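View pics/w23.png

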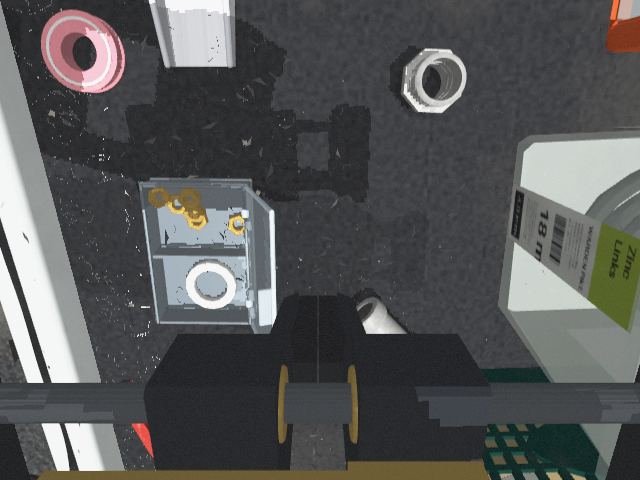

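```bash
python3 - <<'E'
from h import *
np.set_printoptions(precision=4,suppress=True)
s=bot.sense()
for u,z in [((271,215),.102),((275,325),.102),((141,183),.026),((252,180),.026),((158,323),.026),((275,300),.18),((360,300),.18),((358,305),.04)]: print(back('wrist',u,z,s))
im=cv2.imread('pics/w23.png');cv2.imwrite('pics/c24.png',cv2.resize(im[170:340,130:290],(560,595),interpolation=cv2.INTER_CUBIC))
E
```

```text
[ 0.5492 -0.0236  0.102 ]
[ 0.5455 -0.0945  0.102 ]
[ 0.4441 -0.0133  0.026 ]
[ 0.5273 -0.0154  0.026 ]
[ 0.4358 -0.1315  0.026 ]
[ 0.5582 -0.0381  0.18  ]
[ 0.5916 -0.0399  0.18  ]
[ 0.603 -0.116  0.04 ]
```

View pics/c24.png

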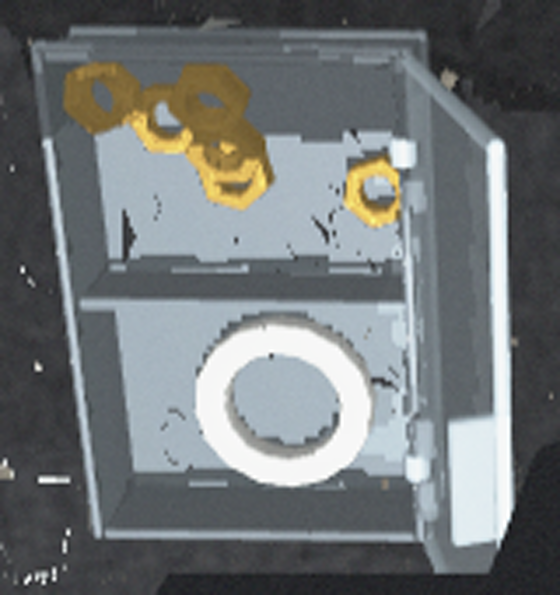

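```bash
python3 -m jog '[[0,-0.002,0,0.01,0],[0,-0.005,0,0.025,0],[0,-0.01,0,0.04,0],[0,-0.01,0,0.055,0],[0,-0.01,0,0.07,0],[0,-0.01,0,0.08,0],[0,-0.01,0,0.088,0],[0,-0.01,-0.002,0.093,0],[0,-0.01,-0.004,0.093,0],[0,-0.01,-0.006,0.093,0]]' 20
python3 - <<'E'
from h import *
s=bot.sense();print(s['ee_pos'],s['contact_force'])
save('wrist','w25.png')
E
```

```text
time: 28.3
ee_pos: [0.5687, -0.0603, 0.081]
eef_rot: [0.725, 0.689, 0.0, 0.0]
contact_force: [0.4, -0.5, -1.2]
opening: 0.0003
[ 0.56874431 -0.06028611  0.08097658] [ 0.44673194 -0.46778792 -1.18054756]
```

View pics/w25.png

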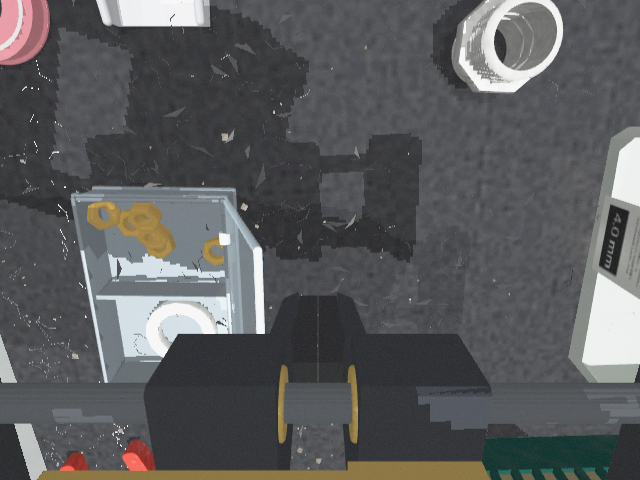

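```bash
python3 -m jog '[[0,0,-0.003,0,0],[0,0,-0.006,0,0],[0,0,-0.01,0,0],[0,0,-0.014,0,0],[0,0,-0.018,0,0],[0,0,-0.022,0,0],[0,0,-0.026,0,0],[0,0,-0.03,0,0],[0,0,-0.034,0,0],[0,0,-0.038,0,0]]' 20
python3 - <<'E'
from h import *
s=bot.sense();print(s['ee_pos'],s['contact_force'])
save('wrist','w26.png')
E
```

```text
time: 29.18
ee_pos: [0.5304, -0.0585, 0.0807]
eef_rot: [0.725, 0.689, -0.0, -0.0]
contact_force: [-0.8, 0.2, -0.7]
opening: 0.0003
[ 0.53040249 -0.05845002  0.08068849] [-0.81890963  0.22100089 -0.69139328]
```

View pics/w26.png

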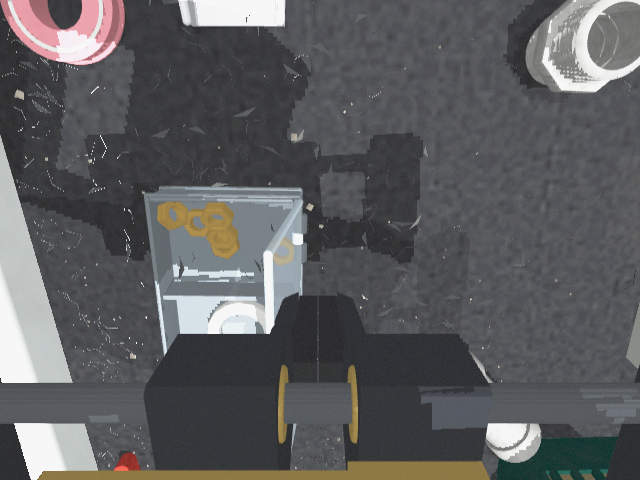

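```bash
python3 -m jog '[[0,0,-0.003,0.001,0],[0,0,-0.007,0.002,0],[0,0,-0.011,0.003,0],[0,0,-0.015,0.004,0],[0,0,-0.019,0.005,0],[0,0,-0.0235,0.006,0],[0,0,-0.027,0.009,0],[0,0,-0.031,0.012,0],[0,0,-0.0345,0.015,0],[0,0,-0.037,0.018,0]]' 20
python3 - <<'E'
from h import *
s=bot.sense();print(s['ee_pos'],s['contact_force'])
w=save('wrist','w27.png')
a=save('scene','s27.png')[180:330,210:400,::-1]
cv2.imwrite('pics/c27.png',np.hstack([cv2.resize(a,(400,400)),cv2.resize(w[:,:,::-1],(400,400))]))
E
```

```text
time: 30.07
ee_pos: [0.4934, -0.0565, 0.0624]
eef_rot: [0.725, 0.689, -0.0, -0.0]
contact_force: [-0.3, 0.2, 0.6]
opening: 0.0006
[ 0.49341811 -0.05646104  0.06237182] [-0.28797869  0.22240236  0.61028404]
```

View pics/c27.png

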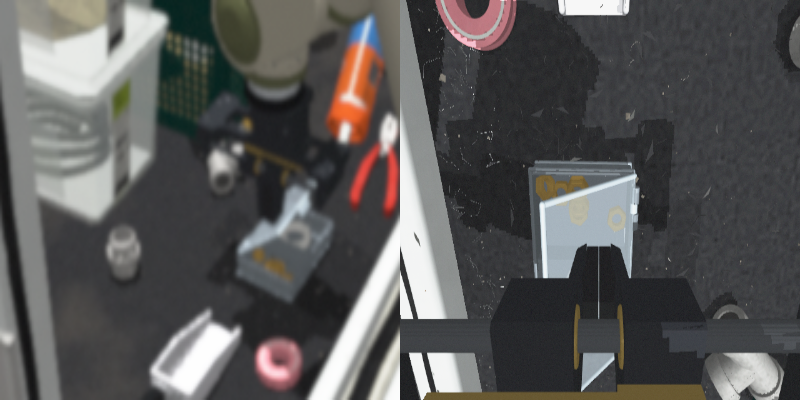

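```bash
python3 -m jog '[[0,0,-0.003,0.003,0],[0,0,-0.006,0.006,0],[0,0,-0.009,0.009,0],[0,0,-0.012,0.012,0],[0,0,-0.015,0.015,0],[0,0,-0.018,0.018,0],[0,0,-0.02,0.021,0],[0,0,-0.022,0.024,0],[0,0,-0.022,0.026,0],[0,0,-0.022,0.028,0]]' 20
python3 -m jog '[[0,0,0,0.001,0],[0,0,0,0.002,0],[0,0,0,0.003,0],[0,0,0,0.004,0],[0,0,0,0.005,0],[0,0,0,0.0055,0],[0,0,0,0.006,0],[0,0,0,0.006,0],[0,0,0,0.006,0],[0,0,0,0.006,0]]' 20
python3 - <<'E'
from h import *
s=bot.sense();print(s['ee_pos'],s['contact_force'])
w=save('wrist','w28.png')
a=save('scene','s28.png')[180:330,210:400,::-1]
cv2.imwrite('pics/c28.png',np.hstack([cv2.resize(a,(400,400)),cv2.resize(w[:,:,::-1],(400,400))]))
E
```

```text
time: 31.0
ee_pos: [0.4719, -0.0554, 0.0345]
eef_rot: [0.725, 0.689, -0.0, -0.0]
contact_force: [-0.1, 0.8, 0.6]
opening: 0.0002
time: 31.83
ee_pos: [0.472, -0.0554, 0.0293]
eef_rot: [0.725, 0.689, 0.0, 0.0]
contact_force: [-2.4, 0.8, 7.0]
opening: 0.0005
[ 0.47203006 -0.05539985  0.02925458] [-2.38471879  0.82461568  7.01459516]
```

View pics/c28.png

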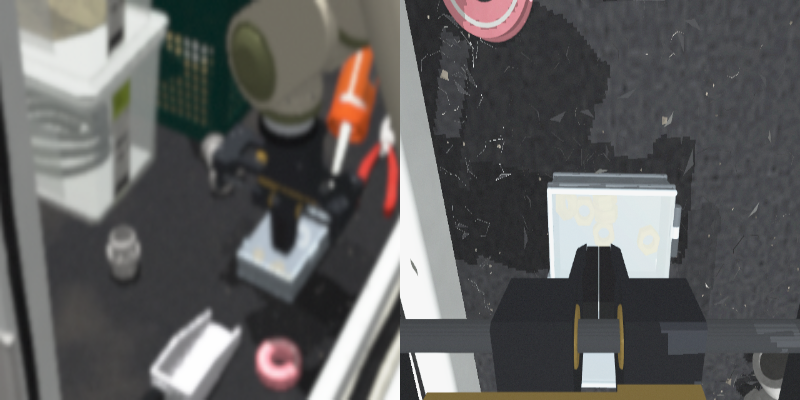

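```bash
python3 -m jog '[[0,0,0,-0.002,0],[0,0,0,-0.01,0],[0,0,0,-0.025,0],[0,0.01,-0.01,-0.05,0],[0,0.03,-0.02,-0.08,0],[0,0.05,-0.03,-0.11,0],[0,0.07,-0.04,-0.14,0],[0,0.09,-0.04,-0.16,0],[0,0.1,-0.04,-0.17,0],[0,0.1,-0.04,-0.17,0]]' 20
python3 - <<'E'
from h import *
s=bot.sense();print(s['ee_pos'],s['contact_force'],s['time'])
w=save('wrist','w29.png')
a=save('scene','s29.png')[180:350,210:400,::-1];b=save('top','t29.png')[150:320,140:420,::-1]
cv2.imwrite('pics/c29.png',np.vstack([np.hstack([cv2.resize(a,(400,300)),cv2.resize(w[:,:,::-1],(400,300))]),np.hstack([cv2.resize(b,(494,300)),np.zeros((300,306,3),np.uint8)])]))
E
```

```text
time: 32.77
ee_pos: [0.4377, 0.0479, 0.2014]
eef_rot: [0.724, 0.69, 0.002, 0.002]
contact_force: [0.2, -0.6, -0.1]
opening: 0.0007
[0.4376769  0.04789315 0.20139814] [ 0.19735008 -0.5815754  -0.07101312] 32.7667
```

View pics/c29.png

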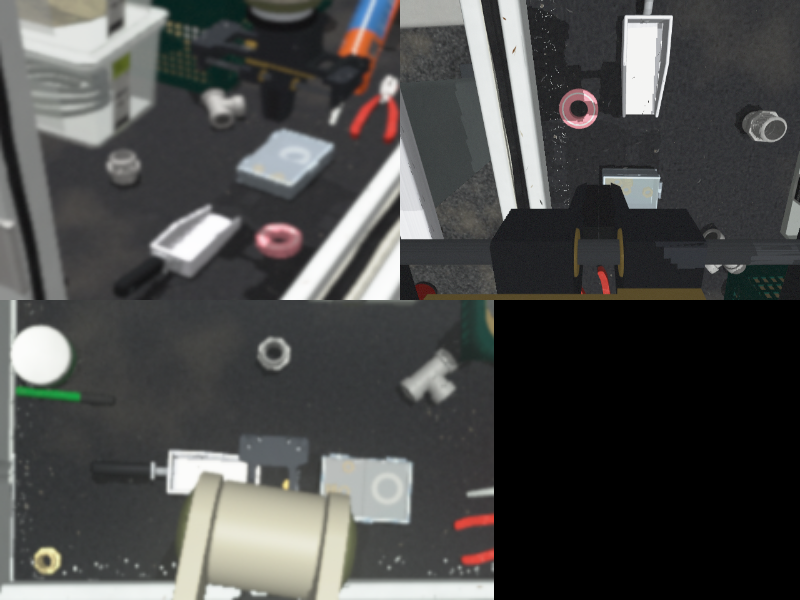

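View pics/w29.png

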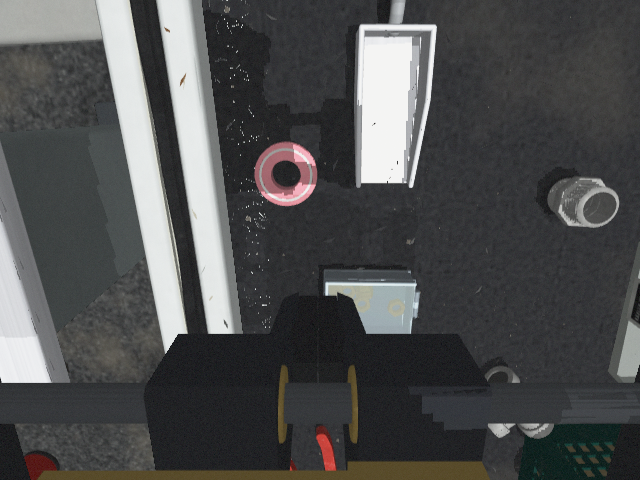

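```bash
python3 - <<'E'
from h import *
a=cv2.imread('pics/s29.png')[230:290,310:380];b=cv2.imread('pics/t29.png')[225:285,310:385]
cv2.imwrite('pics/c30.png',np.hstack([cv2.resize(a,(400,343),interpolation=cv2.INTER_CUBIC),cv2.resize(b,(400,343),interpolation=cv2.INTER_CUBIC)]))
E
```

```text
(no output)
```

View pics/c30.png

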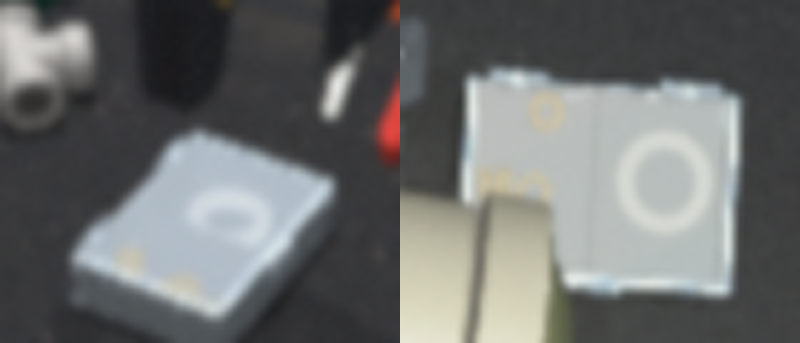

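```bash
python3 - <<'E'
from h import *
print(bot.finish_job(), bot.sense()['time'])
E
```

```text
the job is handed in; nothing more can be done
the job is handed in; nothing more can be done
```

The job is done and handed in at about 33 s, inside the 69 s limit.

- **Nuts:** I poured all five into the left compartment, where a nut of the same kind already lay. The jog moves can't tilt the tool, so I gripped the scoop lightly and let it turn between the finger pads, its underside resting on the box rim. I tipped it slowly to about 57° with the spout close above the compartment floor. The wrist picture taken just before closing showed six nuts there, with only the sealing ring in the other compartment.
- **Scoop:** It stands flat and empty on the worktop between the box and the left wall, clear of the box.
- **Lid:** I swung it over from behind and pressed it down with about 7 N, the fingertips stopping at 29 mm, the shut height. It stayed down once the arm had backed away.
- **Other things:** The box is about where it was, and the tape, nipple, bush, marker and pliers look undisturbed.

None of the checks failed. The position estimates from the top and wrist cameras differed by 3 to 6 mm, within the room I had. In the last picture from above, the arm hid part of the box's front left corner. There I relied on the scene camera and on the earlier wrist picture of the nuts.

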